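Lift the clean stopper with tongs and hold it over the bowl

ROBOT

A 6-joint arm with a two-finger parallel gripper is mounted at the origin on the work surface. World frame = base frame: x ahead of the robot, y to its left, z up, the work surface at z = 0. Lengths are in m, angles in rad, forces in N, time in s.
With the tool pointing down it reaches from about 0.3 to 0.775 m from the base axis. Payload 14.6 kg.
Tool frame: the origin (TCP) lies midway between the tips of the shut fingers; the grasp point (between the pads) lies 19 mm behind it; z points along the fingers, y is the direction in which the jaws open and shut (so a half turn about z gives the same grasp; the last joint's range is limited). The gripper opens to 85 mm and grips with 20 to 120 N. Pads are 22 mm wide; open, the fingers measure 114 mm over their backs; the gripper's body (76 mm by 85 mm) begins 54 mm behind the grasp point. The pads swing forward as they close: fully open they stand 13 mm farther back than shut.
Start: joints at [1.113, 0.3, 1.521, -0, 1.321, -0.067], TCP at [0.21, 0.509, 0.231] pointing down, gripper open.
Joint ranges: [-3.03, 3.03], [-0.79, 2.21], [0.23, 2.52], [-1.04, 4.18], [0, 3.07], [-2.55, 2.55]. Speed limits (rad/s): [2.22, 2.22, 2.57, 3.14, 3.14, 3.14].

INTERFACE

Orientations are given as a 3x3 rotation matrix whose columns are the frame's x, y, z axes.
In Python, from plant import robot, cams gives the robot as it stands. The module is installed in compiled form; this text tells all that it offers.
- The arm moves only by the tool arm_command, never from a script. Its argument "motion" is a list of rows, each a list of 5 numbers: the shift along the world's x, y, z in cm, then the turn about the world's z in degrees, then the closure, from 0 (fully open) to 1 (shut). In form: [[tx, ty, tz, turn, grip], ...]. A call has 1 to 8 rows; each row shifts and turns the commanded pose from where the row before left it; what a row does not reach is not made up. A row lasts 1/8 s, in which the tool goes at most 62.5 mm and 10.7 degrees, less where a joint would pass 70% of its speed; a pose out of reach is approached as far as the arm can. A call with a gripper value outside its range is refused whole. The fingers move at their own pace and stop on an object; the grip force is fixed at half the most. Time passes only in rows, so rows that do not move let the fingers close. It gives the time, the measured TCP pose, the force and the opening at its end, in the units of the state.
- robot.read_state(): the state, without advancing time (a new reading comes with each control period).
- cams.grab_frame(name): name is "scene" or "top"; returns a dict with "img" (384x512x3 uint8, blue, green, red), "camera_matrix" (3x3 intrinsics, pixels), "k1" (the pictures are not rectified: a ray, as slopes to the right and down, at radius r is drawn at 1 + k1 r^2 times it, then the intrinsics apply), "T" (4x4, takes a point from camera to world coordinates). Camera axes: x right, y up, looking along -z (the intrinsics and any distortion apply to the point x, -y, -z); pixel columns grow to the right and rows downward; lengths in m; the calibration is good to about 2 mm. A picture is of the moment at which its call begins. There is no depth.
- robot.close_job(): hands the job in, once; it reports no verdict.
Trained networks look in the newest picture that a camera, given by its name, has taken for a name from the list of things; names that differ only in an ending like _2 or _b are one class to them, and where a whole thing is asked for, a point or a joint stands for the part that bears it (a point fixed in the world has none). Each returns a list of dicts, best first, with "score" (0 to 1); they miss things now and then, are a little off and sometimes report something else, mostly with a low value. They report only what shows in the picture. A call takes as long as a camera call. They do not tell look-alikes from the thing itself.
- cams.spot_in(camera, label): "at" ([x, y, z] in m, in world coordinates, good to about 4 mm: the middle of the surface that is visible of it).
- cams.silhouettes(camera, label): "pixels" (384x512 bool, what is visible of it).
The state is a dict: "t": time; "joints": joint angles; "joint_vel": joint speeds; "joint_torque": joint torques, N m; "tcp_pos": TCP position; "orientation": TCP orientation; "ft_force": force on the tool from outside, world axes, zero at the start; "wrist_torque": the same for the moment, N m; "grip_width": opening from 0.0 (shut) to 1.0 (fully open).
Only numpy, scipy, OpenCV 4.12 (cv2) and the standard library are available. Lean on these libraries where they do the work, as an engineer would, in place of code of your own. Each camera call takes 0.05 s, during which the arm holds its last target.

TASK

The black rubber stopper on the draining rack has been sanitised, so do not touch it with the gripper: pick up the steel tongs from their rest, close their tips on the stopper, lift it off the rack and hold it clear above the steel bowl, over its mouth. Finish while still holding it there, squeezed between the two tips of the tongs with the tongs in the gripper; put nothing down. Leave the jar, the tumbler and the bowl where they stand.

Things in the scene. Friction and masses are not known exactly. Their poses are not given: they have to be found in the camera images.
- tongs: steel spring tongs, 240 mm long, 0.12 kg flat on the rest (underside 26 mm above the table), arms opening sideways. Origin: underside, midline, at the place to grip (centre of mass); +x to the tips, z up. Hinge head 28 mm across at x = -100 mm. Arms: upright strips 5 mm thick, 18 mm high, nearly parallel from x = -45 to +45 mm; open they are 58 mm wide over the outsides at x = 0
- tongs_left: the +y arm of the tongs. Origin on the hinge, 100 mm behind the tongs' origin; x to its tip, a flat pad 30 mm long, 22 high, centred at x = 210, z = 9 mm. A spring holds both arms open; they swing equally. Squeeze at the tongs' origin: starts to give at 4 N, 5 N at 54 mm outside width (enough to carry the tongs with the tips wide open), 8 N at 41 mm (tips meet the stopper)
- tongs_right: the -y arm of the tongs, mirror image of the left one. Squeezing the two arms at the tongs' origin with 20 N or more pinches the stopper firmly
- tongs_tip (a point): point midway between the two tip pads: 110 mm ahead of the tongs' origin and 9 mm above the underside. Fully open the pads are 70 mm apart inside; with 54 mm outside width at the grip, about 61 mm
- tool_rest: fixed dark steel rest under the tongs. Origin: centre of its underside on the table, x along the tongs (within 0.1 rad). Base plate 190 x 130 x 4 mm, two cross ribs 12 mm thick, 130 wide and 26 high at x = -75 and +75 mm; the tongs lie across the ribs with free space under their grip
- stopper: solid black rubber stopper standing on the rack, narrow end down: 30 mm across below, 36 mm at the top, 44 mm high, 0.04 kg. Origin at the centre of its underside; z up. Take it with the tongs' pads at 22 to 30 mm above its underside
- stopper_mid (a point): centre of the stopper, 22 mm above its underside
- rack: fixed white slatted draining rack, 140 x 340 mm, top 30 mm above the table; origin at the centre of its underside, x across it (short side, pointing away from the robot), y along its row of three things: stopper, jar and tumbler stand about 110 mm apart in any order, near the line x = 0
- bowl: loose steel bowl on the table, rim 160 mm across and 70 mm above the table; origin at the centre of its underside
- jar: small closed glass jar with a steel lid on the rack, 48 mm across, 62 mm high; origin at the centre of its underside; leave it
- tumbler: open steel tumbler on the rack, 52 mm across, 68 mm high; origin at the centre of its underside; leave it
Things that resemble listed ones, but are neither listed nor needed, are in the scene too. What is shaped like the stopper but red is not meant.

How it is judged:
On the way, in this order (a step that is already met when the one before it is completed fails the run):
1. the tongs are lifted off their rest in the gripper, the stopper still standing on the rack (height (world z) of tongs above 0.045 m and contact force between the fingers and tongs above 1 N and contact force between tongs and tool_rest below 0.1 N and distance of stopper from where it was at the start of the episode below 0.02 m), for 0.2 s.
2. the stopper is pinched between both arms of the tongs and lifted off the rack (height (world z) of stopper_mid above 0.067 m and contact force between stopper and rack below 0.05 N and contact force between each of tongs_left, tongs_right and stopper above 0.5 N and contact force between the fingers and tongs above 1 N), for 0.2 s.
At the end, for the whole second after the job is handed in: Stopper still, pinched by both tongs arms (over 0.5 N each), tongs held in the fingers and touching nothing else; its centre within 70 mm of the bowl axis and over 98 mm above the table (rim at 70); robot not touching it; bowl, jar, tumbler within 30 mm of their starts (horizontal distance between stopper_mid and bowl below 0.07 m and height (world z) of stopper_mid above 0.098 m and contact force between each of tongs_left, tongs_right and stopper above 0.5 N and contact force between the fingers and tongs above 1 N and contact force between each of the arm, the fingers, bowl and stopper below 0.05 N and contact force between each of bowl, rack, tool_rest and tongs below 0.05 N and linear speed of stopper below 0.03 m/s and distance of each of bowl, jar, tumbler from where it was at the start of the episode below 0.03 m); the arm keeps its last pose, push and grip.
It fails at once if the robot itself touches the stopper (contact force between any of the fingers, the arm and stopper above 0.5 N).
It fails at once if the jar, tumbler or bowl is shifted by more than 30 mm or knocked over (distance of any of jar, tumbler, bowl from where it was at the start of the episode above 0.03 m or angle between any of jar, tumbler, bowl's own z axis and vertical above 0.6 rad).
It fails at once if the stopper falls off the rack (height (world z) of stopper_mid below 0.035 m).
It also fails if it takes over 48 s, if anything falls off the work surface, if the arm or the gripper's body presses on something with over 40 N, if the wrist force passes 120 N, or if a joint passes its speed limit or range.

## Working session

There is one attempt and no reset: what is moved stays moved. The work goes in short steps, Python scripts to look and compute and a tool call to move; the robot and the scene stay as the last step left them, time stands still between calls to the robot, and variables do not carry over. Pictures are saved under pics/ and viewed, and the job is handed in when it is done.

Besides the shell and the picture viewer there is one more tool, called after "Call:" as name(argument=value, ...) on one line, values as JSON. arm_command: Moves the arm, as the interface text tells. Its arguments: {"type":"object","properties":{"motion":{"type":"array","items":{"type":"array","items":{"type":"number"}}}},"required":["motion"]}

```bash
mkdir -p pics
cat > h.py <<'E'
import numpy as np, cv2
from plant import robot, cams
def ray(f,u,v):
    K=np.array(f["camera_matrix"]);k=f["k1"];T=np.array(f["T"])
    d=np.array([(u-K[0,2])/K[0,0],(v-K[1,2])/K[1,1]]);p=d.copy()
    for _ in range(30): p=d/(1+k*(p@p))
    return T[:3,3], T[:3,:3]@np.array([p[0],-p[1],-1])
def atz(f,u,v,z):
    o,d=ray(f,u,v); return o+d*(z-o[2])/d[2]
def proj(f,P):
    K=np.array(f["camera_matrix"]);T=np.array(f["T"])
    c=T[:3,:3].T@(np.array(P)-T[:3,3]);p=np.array([c[0]/-c[2],-c[1]/-c[2]])
    p=p*(1+f["k1"]*(p@p)); return np.array([K[0,0]*p[0]+K[0,2],K[1,1]*p[1]+K[1,2]])
def tri(f1,p1,f2,p2):
    o1,d1=ray(f1,*p1);o2,d2=ray(f2,*p2)
    s=np.linalg.lstsq(np.c_[d1,-d2],o2-o1,rcond=None)[0]
    a=o1+s[0]*d1;b=o2+s[1]*d2
    return (a+b)/2,np.linalg.norm(a-b)
E
python3 - <<'E'
from h import *
fs={}
for c in ("scene","top"):
    f=cams.grab_frame(c);cv2.imwrite(f"pics/{c}0.png",f["img"]);np.save(f"{c}0.npy",f,allow_pickle=True)
    print(c,np.round(f["T"][:3,3],3))
    for l in ["tongs","tongs_left","tool_rest","stopper","rack","bowl","jar","tumbler"]:
        for m in cams.spot_in(c,l)[:4]: print(l,round(m["score"],2),np.round(m["at"],3),np.round(proj(f,m["at"])))
print(robot.read_state())
E
```

```text
scene [1.122 0.732 0.758]
tongs 0.68 [ 0.524 -0.338  0.036] [207. 154.]
tongs_left 0.63 [ 0.551 -0.341  0.04 ] [199. 155.]
tool_rest 0.72 [ 0.563 -0.334  0.004] [199. 165.]
tool_rest 0.31 [0.598 0.103 0.074] [266. 216.]
stopper 0.78 [0.486 0.275 0.066] [340. 237.]
stopper 0.67 [0.486 0.449 0.04 ] [392. 284.]
stopper 0.67 [ 0.508 -0.36   0.018] [208. 154.]
rack 0.96 [0.553 0.211 0.031] [304. 243.]
bowl 0.64 [ 0.552 -0.147  0.037] [229. 180.]
jar 0.84 [0.554 0.198 0.072] [302. 229.]
tumbler 0.78 [0.594 0.105 0.076] [268. 216.]
top [ 0.321 -0.034  1.411]
tongs 0.56 [ 0.513 -0.321  0.044] [346. 212.]
tool_rest 0.76 [ 0.531 -0.334  0.005] [347. 208.]
tool_rest 0.2 [0.473 0.266 0.072] [151. 220.]
rack 0.82 [0.525 0.192 0.029] [179. 205.]
bowl 0.6 [ 0.569 -0.121  0.031] [280. 193.]
jar 0.77 [0.539 0.178 0.098] [180. 197.]
tumbler 0.49 [0.601 0.093 0.065] [211. 179.]
tumbler 0.44 [ 0.502 -0.363  0.029] [358. 216.]
{'t': 0.9, 'joints': array([ 1.11333940e+00,  2.99877839e-01,  1.52101141e+00,  2.20768246e-05,
        1.32067204e+00, -6.65768468e-02]), 'joint_vel': array([-0.000732  , -0.00042712, -0.00035524,  0.0005755 , -0.00376689,
       -0.00054884]), 'joint_torque': array([ 2.06872748e-03, -5.43354106e+01, -3.61973190e+01, -2.04204798e-05,
        7.11263910e-04,  2.84705592e-07]), 'tcp_pos': array([0.20953417, 0.50851507, 0.23128791]), 'orientation': array([[-9.24572024e-01,  3.81007314e-01, -5.33591494e-06],
       [ 3.81007313e-01,  9.24572023e-01,  3.75905974e-05],
       [ 1.92557302e-05,  3.27221921e-05, -9.99999999e-01]]), 'ft_force': array([ 0.04760495, -0.06894402, -0.02951677]), 'wrist_torque': array([ 0.01006505, -0.01558898, -0.00062593]), 'grip_width': 1.0007123292941305}
```

View pics/scene0.png

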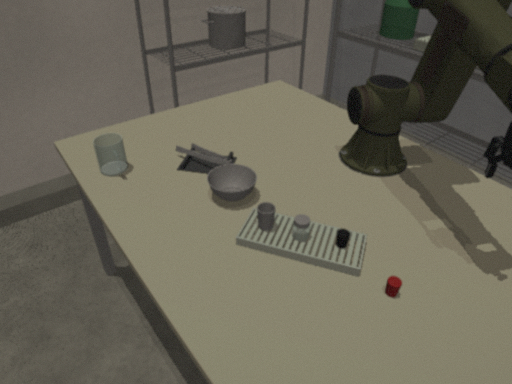

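View pics/top0.png

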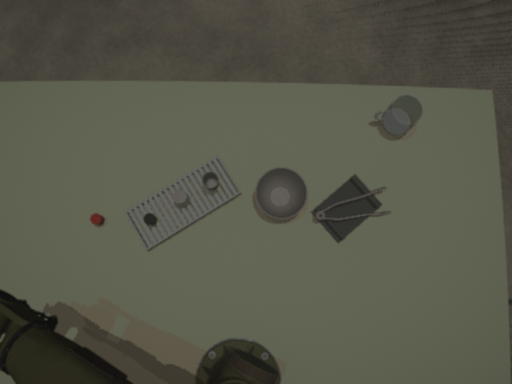

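Run:
```python
import cv2,numpy as np
a=cv2.imread("pics/scene0.png");b=cv2.imread("pics/top0.png")
cv2.imwrite("pics/z1.png",cv2.resize(a[110:310,165:415],None,fx=3.2,fy=3,interpolation=cv2.INTER_CUBIC))
cv2.imwrite("pics/z2.png",cv2.resize(b[120:270,130:400],None,fx=2.95,fy=2.95,interpolation=cv2.INTER_CUBIC))
```

```text
(no output)
```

View pics/z1.png

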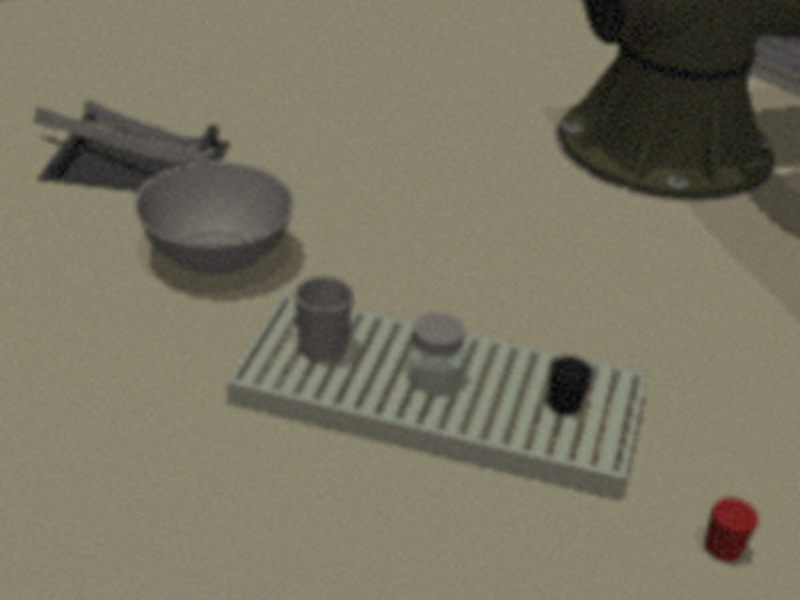

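View pics/z2.png

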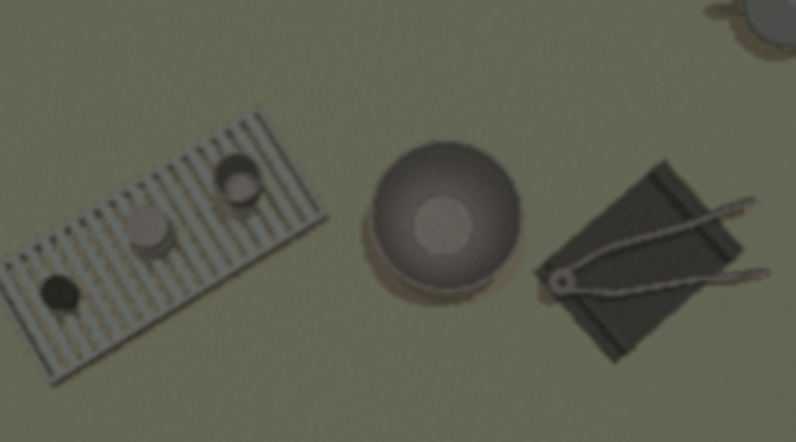

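Candidates for the stopper are black at scene (343,238) / top (150,219), on the rack, and red at scene (393,286) / top (97,219), on the table. The black one on the rack fits, and the crop confirms it. The tongs lie at top (320,215) to (387,200), and they look turned about 30° from the rest. I'll measure these precisely.

Run:
```python
import cv2,numpy as np
a=cv2.imread("pics/scene0.png");b=cv2.imread("pics/top0.png")
g=lambda i:np.clip(i.astype(float)*1.7,0,255).astype(np.uint8)
cv2.imwrite("pics/t1.png",g(cv2.resize(a[130:190,165:245],None,fx=10,fy=10,interpolation=cv2.INTER_CUBIC)))
cv2.imwrite("pics/t2.png",g(cv2.resize(b[170:250,305:400],None,fx=8,fy=7.5,interpolation=cv2.INTER_CUBIC)))
```

```text
(no output)
```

View pics/t1.png

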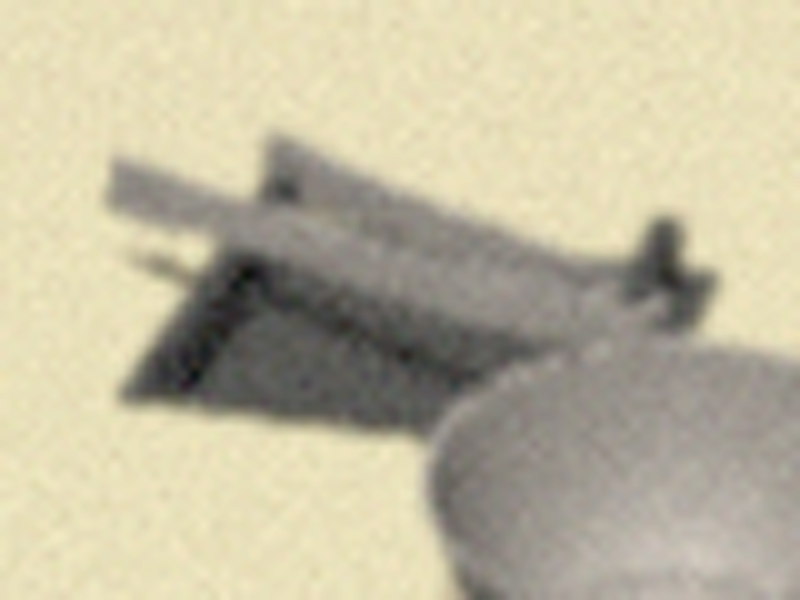

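View pics/t2.png

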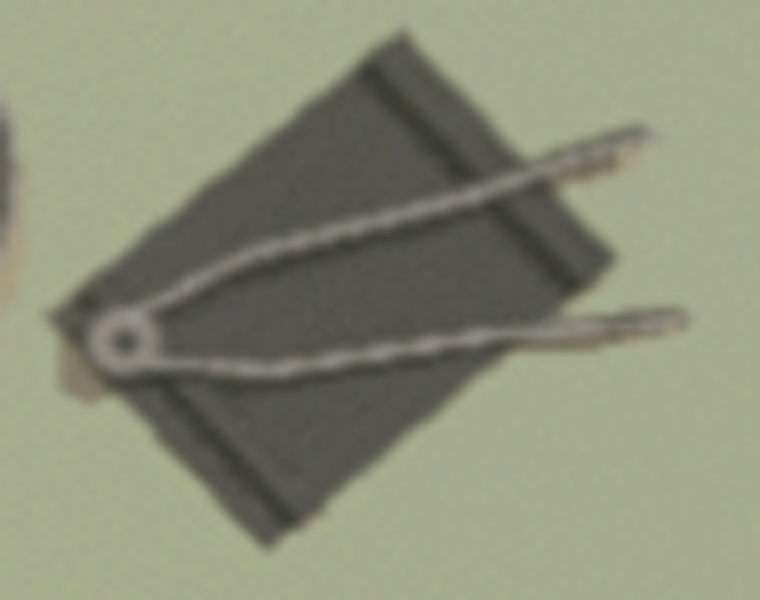

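Run:
```python
from h import *
s=np.load("scene0.npy",allow_pickle=True).item();t=np.load("top0.npy",allow_pickle=True).item()
c2=lambda x,y:(305+(x+.5)/8-.5,170+(y+.5)/7.5-.5)
c1=lambda x,y:(165+(x+.5)/10-.5,130+(y+.5)/10-.5)
hinge=c2(124,340);L=c2(645,130);R=c2(687,318)
print("tri L",tri(t,L,s,c1(115,157)));print("tri R",tri(t,R,s,c1(275,137)))
z=.044
H,l,r=[atz(t,*p,z) for p in(hinge,L,R)]
print(H,l,r,"sep",np.linalg.norm(l-r),"len",np.linalg.norm((l+r)/2-H))
d=(l+r)/2-H;d/=np.linalg.norm(d);print("yaw",np.degrees(np.arctan2(d[1],d[0])),"org",H+.1*d)
for n,p in (("H",H),("l",l),("r",r)):
  q=proj(s,p);print(n,(q-[165,130]+.5)*10-.5)
# waist at x=0 arms
for q in (c2(365,222),c2(380,352)):print(atz(t,*q,z))
# rest corners
cs=[c2(402,30),c2(613,258),c2(268,547),c2(50,318)]
for q in cs: print("rest",atz(t,*q,.026))
# stopper etc
im=t["img"]
for n,mm in (("bowl",.07),("jar",.092),("tumbler",.098)):
    for cam in ("top","scene"):
        pass
```

```text
tri L (array([ 0.59188746, -0.44435178,  0.04535636]), np.float64(0.001742145181380474))
tri R (array([ 0.51626982, -0.46525747,  0.01996322]), np.float64(0.004750646734960581))
[ 0.50174529 -0.24154266  0.044     ] [ 0.59288921 -0.4453163   0.044     ] [ 0.51478753 -0.45934594  0.044     ] sep 0.07935176942583937 len 0.2171300678034823
yaw -76.11838942278858 org [ 0.52573693 -0.33862201  0.044     ]
H [617.59058904 317.35256634]
l [109.44973582 159.31215853]
r [274.962383    85.42996018]
[ 0.55216136 -0.33483872  0.044     ]
[ 0.4986551  -0.33973922  0.044     ]
rest [ 0.63711749 -0.35500842  0.026     ]
rest [ 0.54198452 -0.43632346  0.026     ]
rest [ 0.42005404 -0.29931988  0.026     ]
rest [ 0.51270144 -0.21564737  0.026     ]
```

Run:
```python
import cv2,numpy as np
a=cv2.imread("pics/scene0.png");b=cv2.imread("pics/top0.png")
g=lambda i:np.clip(i.astype(float)*1.7,0,255).astype(np.uint8)
cv2.imwrite("pics/s1.png",g(cv2.resize(a[200:280,230:380],None,fx=5,fy=5,interpolation=cv2.INTER_CUBIC)))
cv2.imwrite("pics/s2.png",g(cv2.resize(b[150:255,120:310],None,fx=4,fy=4,interpolation=cv2.INTER_CUBIC)))
```

```text
(no output)
```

View pics/s1.png

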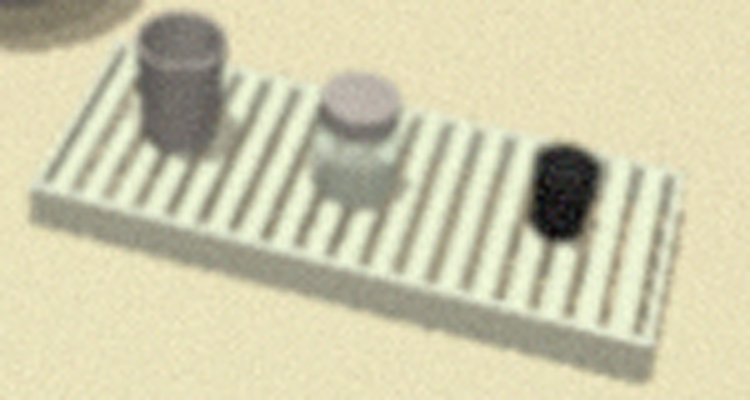

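View pics/s2.png

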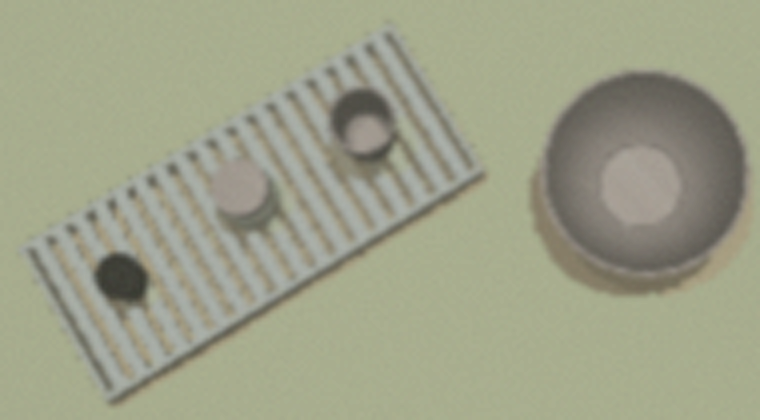

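```bash
cat > ov.py <<'E'
from h import *
s=np.load("scene0.npy",allow_pickle=True).item();t=np.load("top0.npy",allow_pickle=True).item()
from scipy.spatial.transform import Rotation as Ro
def lines():
    L=[]
    for sg in (1,-1):
        P=[(-95,sg*10),(-45,sg*27),(45,sg*31),(95,sg*38),(125,sg*38)]
        for z in (0,18): L+=[((a[0],a[1],z),(b[0],b[1],z)) for a,b in zip(P,P[1:])]
        L.append(((125,sg*38,0),(125,sg*38,18)))
    for k in range(16):
        a,b=[2*np.pi*q/16 for q in (k,k+1)]
        L.append(((-100+14*np.cos(a),14*np.sin(a),18),(-100+14*np.cos(b),14*np.sin(b),18)))
    return L
def draw(f,img,R,o,x0,y0,fx,fy,col):
    for a,b in lines():
        q=[((proj(f,o+R@(np.array(p)/1000))-[x0,y0]+.5)*[fx,fy]-.5).round().astype(int) for p in (a,b)]
        cv2.line(img,tuple(map(int,q[0])),tuple(map(int,q[1])),col,1,cv2.LINE_AA)
def rect(f,img,P,x0,y0,fx,fy,col):
    q=[((proj(f,p)-[x0,y0]+.5)*[fx,fy]-.5).round().astype(int) for p in P]
    cv2.polylines(img,[np.array(q,np.int32)],True,col,1,cv2.LINE_AA)
def both(o,yaw,roll,pitch,name):
    R=Ro.from_euler("ZYX",[yaw,pitch,roll],degrees=True).as_matrix()
    A=cv2.imread("pics/t1.png");B=cv2.imread("pics/t2.png")
    draw(s,A,R,o,165,130,10,10,(0,0,255));draw(t,B,R,o,305,170,8,7.5,(0,0,255))
    c=np.array([.528,-.327,0]);u=np.array([.124,-.1394,0]);u/=np.linalg.norm(u);v=np.array([-u[1],u[0],0])
    for xx in ((-.095,-.095+.0),(-.081,-.069),(.069,.081)):
        for f,I,g in ((s,A,(165,130,10,10)),(t,B,(305,170,8,7.5))):
            z=.026
            if xx[0]==-.095: xx=(-.095,.095);z=0.004
            rect(f,I,[c+u*xx[0]+v*.065+[0,0,z],c+u*xx[1]+v*.065+[0,0,z],c+u*xx[1]-v*.065+[0,0,z],c+u*xx[0]-v*.065+[0,0,z]],*g,(255,0,0))
    B=cv2.resize(B,None,fx=.6,fy=.6);A=cv2.resize(A,None,fx=.6,fy=.6)
    h=max(A.shape[0],B.shape[0]);C=np.zeros((h,A.shape[1],3),np.uint8)
    cv2.imwrite(f"pics/{name}_s.png",cv2.resize(A,None,fx=1.6,fy=1.6));cv2.imwrite(f"pics/{name}_t.png",B)
E
python3 - <<'E'
from ov import *
both(np.array([.5257,-.3386,.026]),-76.1,0,0,"o1")
E
```

```text
(no output)
```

View pics/o1_s.png

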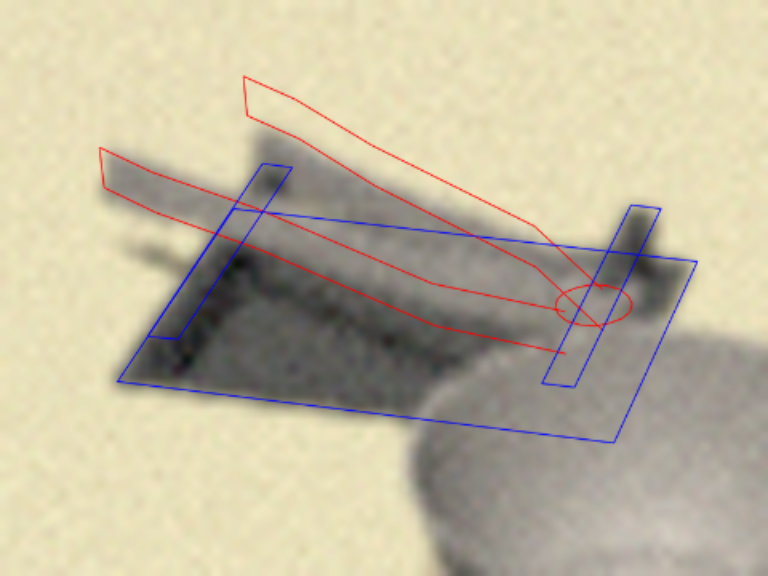

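View pics/o1_t.png

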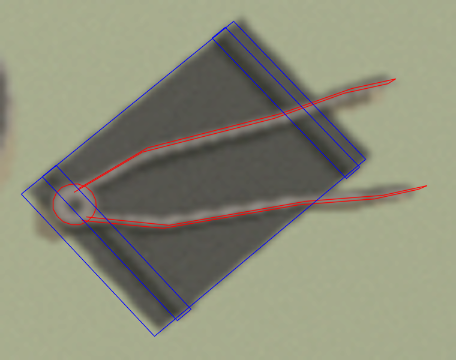

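Run:
```python
from ov import *
from scipy.optimize import least_squares
c2=lambda x,y:np.array((305+(x+.5)/8-.5,170+(y+.5)/7.5-.5))
c1=lambda x,y:np.array((165+(x+.5)/10-.5,130+(y+.5)/10-.5))
obs=[(t,(125,38,20),c2(645,130)),(t,(125,-38,20),c2(687,318)),(t,(-100,0,18),c2(124,340)),
 (s,(125,40,20),c1(114,157)),(s,(125,40,-2),c1(106,207)),(s,(125,-40,20),c1(275,133)),
 (t,(-45,27,18),c2(258,249)),(t,(-45,-27,18),c2(275,370)),(t,(0,26.5,18),c2(367,223)),(t,(0,-26.5,18),c2(381,352))]
def fun(p):
    R=Ro.from_euler("ZYX",p[3:],degrees=True).as_matrix()
    return np.concatenate([proj(f,p[:3]+R@(np.array(q)/1000))-z for f,q,z in obs])
r=least_squares(fun,[.5257,-.3386,.03,-76,15,0][:3]+[-76,0,15],x_scale=[.01]*3+[5]*3)
print(np.round(r.x,4));print(np.round(r.fun.reshape(-1,2),2))
p=r.x;R=Ro.from_euler("ZYX",p[3:],degrees=True).as_matrix();print(R.round(3))
for q in ((0,29,0),(0,-29,0),(0,29,18),(0,-29,18),(0,0,9),(125,-40,-2),(125,40,-2),(-100,0,0),(75,34,0),(-86,0,0)):print(q,(p[:3]+R@(np.array(q)/1000)).round(4))
both(p[:3],p[3],p[5],p[4],"o2")
```

```text
[ 5.27900e-01 -3.31400e-01  3.54000e-02 -7.54119e+01  9.17940e+00
  1.60710e+01]
[[ 0.84  0.82]
 [-0.88 -0.35]
 [ 0.66 -0.13]
 [-0.54 -0.36]
 [ 0.23  0.44]
 [-0.53 -0.31]
 [-0.65 -0.53]
 [ 0.04  0.76]
 [-0.67  0.1 ]
 [ 0.25 -0.11]]
[[ 0.249  0.941 -0.229]
 [-0.955  0.199 -0.218]
 [-0.16   0.273  0.949]]
(0, 29, 0) [ 0.5552 -0.3257  0.0433]
(0, -29, 0) [ 0.5006 -0.3372  0.0275]
(0, 29, 18) [ 0.5511 -0.3296  0.0604]
(0, -29, 18) [ 0.4965 -0.3411  0.0445]
(0, 0, 9) [ 0.5259 -0.3334  0.0439]
(125, -40, -2) [ 0.5218 -0.4584  0.0026]
(125, 40, -2) [ 0.5971 -0.4424  0.0245]
(-100, 0, 0) [ 0.5031 -0.2359  0.0513]
(75, 34, 0) [ 0.5786 -0.3963  0.0327]
(-86, 0, 0) [ 0.5066 -0.2493  0.0491]
```

View pics/o2_s.png

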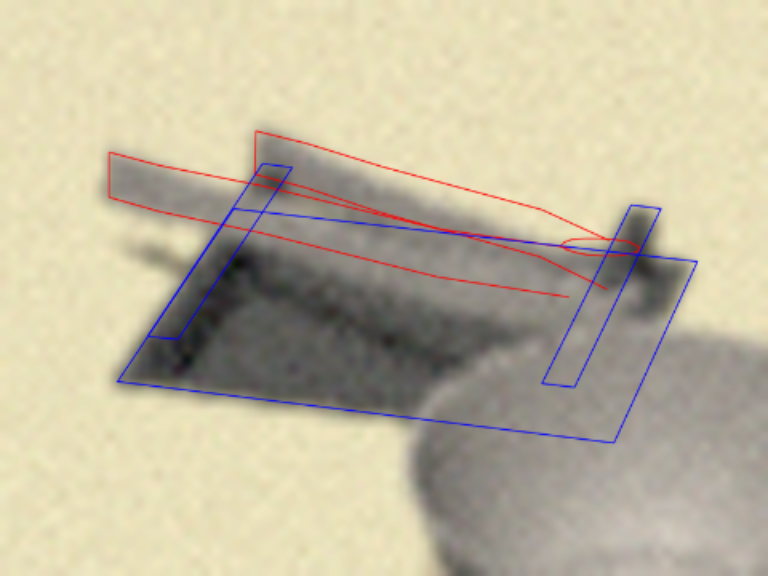

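View pics/o2_t.png

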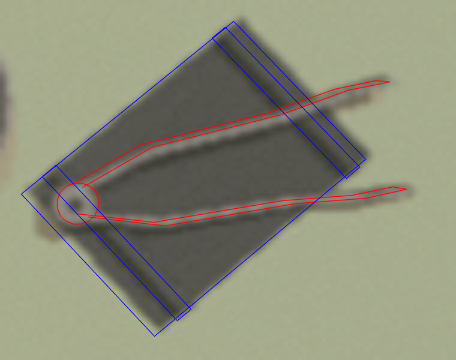

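Run:
```python
from ov import *
from scipy.optimize import least_squares
c2=lambda x,y:np.array((305+(x+.5)/8-.5,170+(y+.5)/7.5-.5))
c1=lambda x,y:np.array((165+(x+.5)/10-.5,130+(y+.5)/10-.5))
obs=[(t,(125,38,20),c2(645,130)),(t,(125,-38,20),c2(687,318)),(t,(-100,0,18),c2(124,340)),
 (s,(125,40,20),c1(114,157)),(s,(125,40,-2),c1(106,207)),(s,(125,-40,20),c1(275,133)),
 (t,(-45,27,18),c2(258,249)),(t,(-45,-27,18),c2(275,370)),(t,(0,26.5,18),c2(367,223)),(t,(0,-26.5,18),c2(381,352))]
ln=[((-45,-29,18),c1(275,133),c1(570,262)),((0,-29,18),c1(275,133),c1(570,262)),((-20,29,0),c1(240,245),c1(500,345)),((20,29,0),c1(240,245),c1(500,345))]
def fun(p):
    R=Ro.from_euler("ZYX",p[3:],degrees=True).as_matrix()
    W=lambda q:p[:3]+R@(np.array(q)/1000)
    a=[proj(f,W(q))-z for f,q,z in obs]
    b=[]
    for q,u,v in ln:
        d=(v-u)/np.linalg.norm(v-u);e=proj(s,W(q))-u;b.append(d[0]*e[1]-d[1]*e[0])
    return np.concatenate(a+[b])
r=least_squares(fun,[.5257,-.3386,.03,-76,0,15],x_scale=[.01]*3+[5]*3)
print(np.round(r.x,4));print(np.round(r.fun[:20].reshape(-1,2),2),r.fun[20:])
p=r.x;R=Ro.from_euler("ZYX",p[3:],degrees=True).as_matrix()
for q in ((0,29,0),(0,-29,0),(0,29,18),(0,-29,18),(0,0,9),(125,-40,-2),(125,40,-2),(-100,0,0),(60,33,0),(-86,0,0)):print(q,(p[:3]+R@(np.array(q)/1000)).round(4))
both(p[:3],p[3],p[5],p[4],"o3")
```

```text
[ 5.29700e-01 -3.34500e-01  2.43000e-02 -7.62086e+01  5.53070e+00
  1.66371e+01]
[[ 1.59  1.09]
 [-0.17 -0.18]
 [ 0.06 -0.2 ]
 [-0.78 -0.11]
 [-0.32  0.6 ]
 [-0.88  0.15]
 [-1.03 -0.39]
 [-0.37  0.68]
 [-0.82  0.29]
 [ 0.08 -0.11]] [-0.67867288  0.08708823 -0.15563316 -0.01990247]
(0, 29, 0) [ 0.5569 -0.3286  0.0326]
(0, -29, 0) [ 0.5026 -0.3403  0.0161]
(0, 29, 18) [ 0.5523 -0.3315  0.0498]
(0, -29, 18) [ 0.498  -0.3431  0.0332]
(0, 0, 9) [ 0.5274 -0.3359  0.0329]
(125, -40, -2) [ 0.5224 -0.463  -0.001 ]
(125, 40, -2) [ 0.5974 -0.4469  0.0218]
(-100, 0, 0) [ 0.506  -0.2378  0.034 ]
(60, 33, 0) [ 0.5749 -0.3858  0.028 ]
(-86, 0, 0) [ 0.5093 -0.2513  0.0326]
```

View pics/o3_s.png

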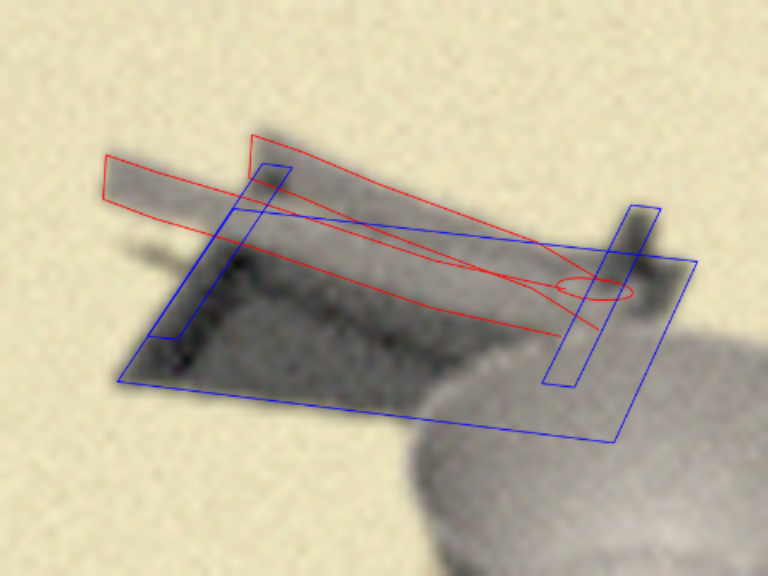

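View pics/o3_t.png

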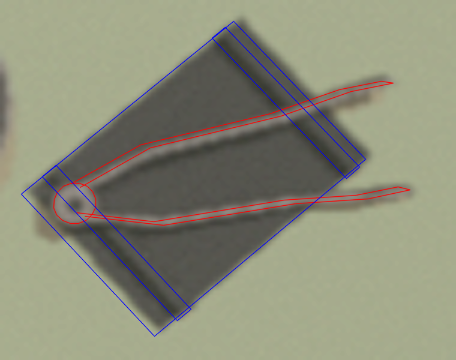

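Run:
```python
from h import *
s=np.load("scene0.npy",allow_pickle=True).item();t=np.load("top0.npy",allow_pickle=True).item()
c2=lambda x,y:np.array((120+(x+.5)/4-.5,150+(y+.5)/4-.5))
c1=lambda x,y:np.array((230+(x+.5)/5-.5,200+(y+.5)/5-.5))
print("stopper",tri(t,c2(122,277),s,c1(566,163)),atz(t,*c2(122,277),.074))
print(" base from scene",atz(s,*c1(556,228),.03))
print("jar",tri(t,c2(238,187),s,c1(360,98)),"tumb",tri(t,c2(362,124),s,c1(182,40)))
print("bowl",atz(t,*c2(645,172),.07),"base",atz(t,*c2(641,186),.005))
a,b,c,d=[atz(t,*c2(*p),.03) for p in ((388,22),(485,173),(112,403),(25,245))]
print(a,b,c,d)
print(np.linalg.norm(a-b),np.linalg.norm(b-c),[np.degrees(np.arctan2(v[1],v[0])) for v in (a-b,d-c)],"centre",(a+b+c+d)/4)
```

```text
stopper (array([0.47466054, 0.27012834, 0.07221233]), np.float64(0.0026687187924512887)) [0.4752972  0.26868041 0.074     ]
 base from scene [0.47696768 0.27523036 0.03      ]
jar (array([0.54207759, 0.18235557, 0.09094341]), np.float64(0.00035830332307086474)) tumb (array([0.59084582, 0.09162101, 0.09485099]), np.float64(0.0002108896778381586))
bowl [ 0.56345404 -0.11980764  0.07      ] base [ 0.56396294 -0.12090598  0.005     ]
[0.68625146 0.08050259 0.03      ] [0.56735503 0.00134202 0.03      ] [0.38376602 0.28101129 0.03      ] [0.50348154 0.35593933 0.03      ]
0.14283822004602448 0.33454420738741747 [np.float64(33.65545161670849), np.float64(32.0417966106648)] centre [0.53521351 0.17969881 0.03      ]
```

Call:
arm_command(motion=[[2,-5.2,0,-3.4,0],[2,-5.2,0,-3.4,0],[2,-5.2,0,-3.4,0],[2,-5.2,0,-3.4,0],[2,-5.2,0,-3.4,0],[2,-5.2,0,-3.4,0],[2,-5.2,0,-3.4,0],[2,-5.2,0,-3.4,0]])

```text
t: 1.9
tcp_pos: [0.3699, 0.0908, 0.2316]
orientation: [[-0.647, 0.763, 0.001], [0.763, 0.647, 0.0], [-0.0, 0.001, -1.0]]
ft_force: [0.4, 1.3, 0.3]
grip_width: 1.003
```

Call:
arm_command(motion=[[2,-5.3,0,-3.3,0],[2,-5.3,0,-3.3,0],[2,-5.3,0,-3.3,0],[2,-5.3,0,-3.3,0],[2,-5.3,-2,-3.3,0],[2,-5.3,-2,-3.3,0],[2,-5.3,-2,-3.3,0],[1.8,-5.3,-2,-3.3,0]])

```text
t: 2.9
tcp_pos: [0.528, -0.3333, 0.1505]
orientation: [[-0.24, 0.971, 0.0], [0.971, 0.24, -0.0], [-0.0, 0.0, -1.0]]
ft_force: [0.7, 1.2, 0.0]
grip_width: 1.001
```

```bash
cat > look.py <<'E'
import sys
from h import *
n=sys.argv[1]
st=robot.read_state();print(st["t"],st["tcp_pos"].round(4),"yaw",np.degrees(np.arctan2(st["orientation"][1,0],st["orientation"][0,0])).round(2),st["ft_force"].round(2),st["grip_width"],"j6",st["joints"][5].round(3))
x=[int(v) for v in sys.argv[2:]]  # scene crop x0 y0 w h top crop
for c,(a,b,w,h) in (("scene",x[:4]),("top",x[4:8])):
    f=cams.grab_frame(c);np.save(f"{c}_{n}.npy",f,allow_pickle=True)
    k=min(780/w,580/h);i=cv2.resize(f["img"][b:b+h,a:a+w],None,fx=k,fy=k,interpolation=cv2.INTER_CUBIC)
    print(c,"scale",k);cv2.imwrite(f"pics/{n}_{c}.png",np.clip(i.astype(float)*1.7,0,255).astype(np.uint8))
E
python3 look.py a1 150 100 120 90 290 150 120 100
```

```text
2.9 [ 0.528  -0.3333  0.1505] yaw 103.9 [0.74 1.16 0.  ] 1.0008892924386923 j6 -0.864
scene scale 6.444444444444445
top scale 5.8
```

View pics/a1_scene.png

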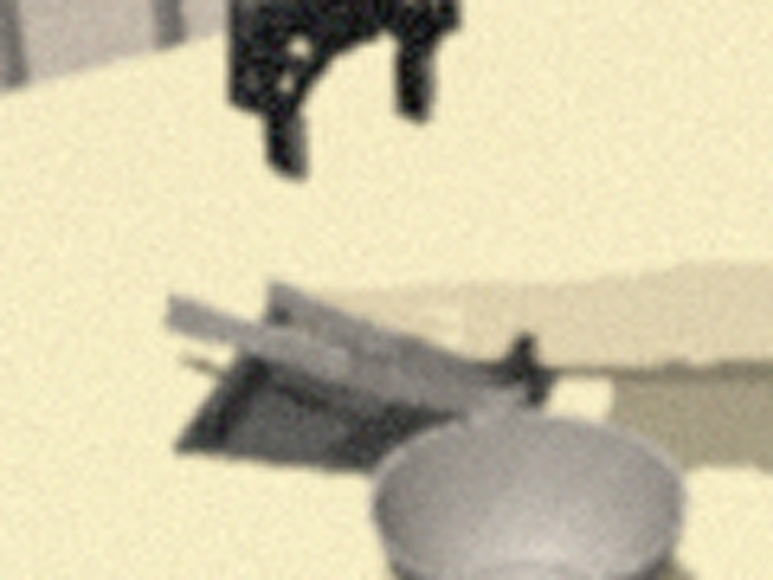

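View pics/a1_top.png

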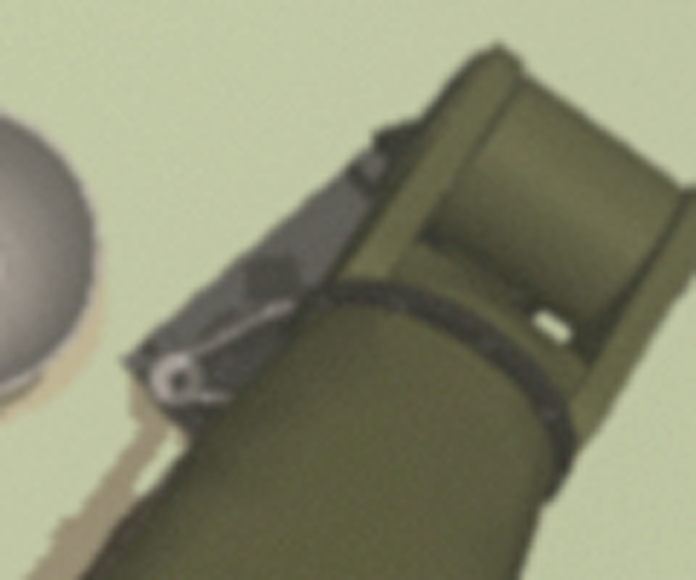

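Call:
arm_command(motion=[[0,0,-4,0,0],[0,-0.1,-4,0,0],[0,0,-3,0,0],[0,0,-1.6,0,0],[0,0,-1,0,0],[0,0,0,0,0]])

```text
t: 3.75
tcp_pos: [0.5277, -0.3325, 0.0156]
orientation: [[-0.242, 0.97, 0.0], [0.97, 0.242, -0.0], [-0.0, 0.0, -1.0]]
ft_force: [1.4, 0.1, 0.5]
grip_width: 1.002
```

```bash
python3 look.py a2 150 100 120 90 290 150 120 100
```

```text
3.75 [ 0.5277 -0.3325  0.0156] yaw 104.02 [1.41 0.07 0.49] 1.0019243298660017 j6 -0.866
scene scale 6.444444444444445
top scale 5.8
```

View pics/a2_scene.png

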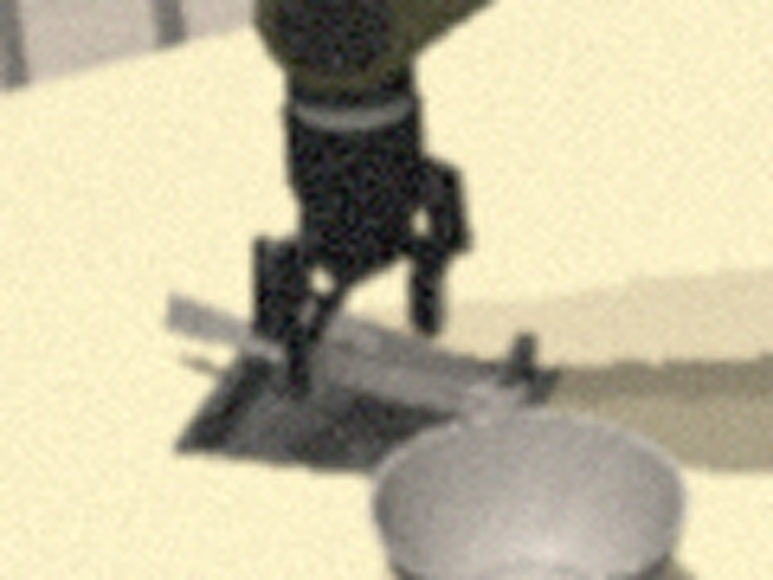

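Call:
arm_command(motion=[[0,0,0,0,0.2],[0,0,0,0,0.3],[0,0,0,0,0.36],[0,0,0,0,0.36],[0,0,0,0,0.36],[0,0,0,0,0.36]])

```text
t: 4.6
tcp_pos: [0.5279, -0.3329, 0.0164]
orientation: [[-0.242, 0.97, 0.001], [0.97, 0.242, -0.001], [-0.001, 0.001, -1.0]]
ft_force: [-0.1, 0.2, 7.5]
grip_width: 0.644
```

```bash
python3 look.py a3 150 100 120 90 290 150 120 100
```

```text
4.6 [ 0.5279 -0.3329  0.0164] yaw 104.01 [-0.11  0.22  7.49] 0.6436633800732627 j6 -0.866
scene scale 6.444444444444445
top scale 5.8
```

View pics/a3_scene.png

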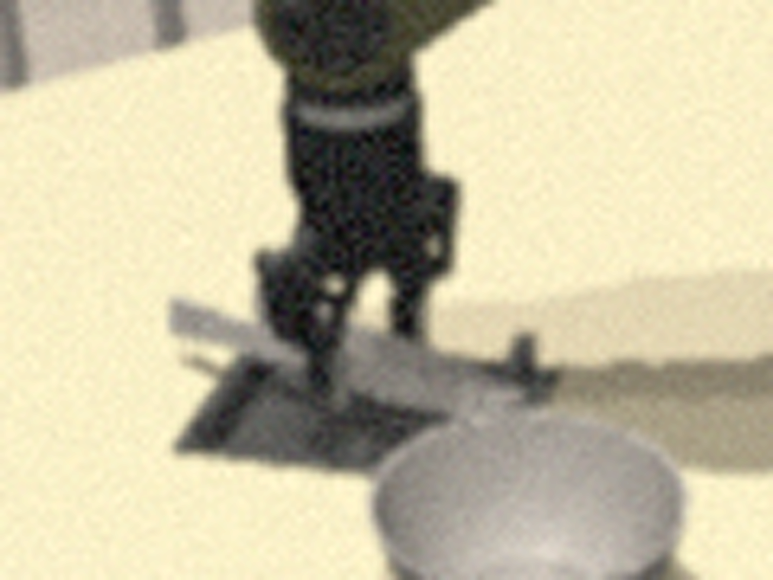

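Call:
arm_command(motion=[[0,0,0.5,0,0.37],[0,0,1,0,0.38],[0,0,1.5,0,0.38],[0,0,2,0,0.38],[0,0,2,0,0.38],[0,0,1,0,0.38],[0,0,0,0,0.38]])

```text
t: 5.58
tcp_pos: [0.5278, -0.3326, 0.0962]
orientation: [[-0.242, 0.97, 0.001], [0.97, 0.242, -0.001], [-0.001, 0.001, -1.0]]
ft_force: [-0.1, -0.6, -1.5]
grip_width: 0.617
```

```bash
python3 look.py a4 150 80 120 90 290 150 120 100
```

```text
5.575 [ 0.5278 -0.3326  0.0962] yaw 104.01 [-0.13 -0.61 -1.53] 0.6171114875079178 j6 -0.866
scene scale 6.444444444444445
top scale 5.8
```

View pics/a4_scene.png

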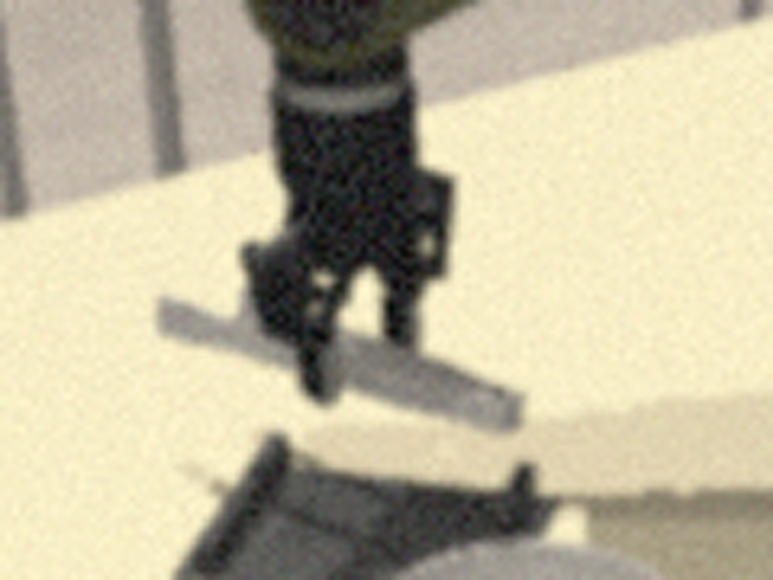

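View pics/a4_top.png

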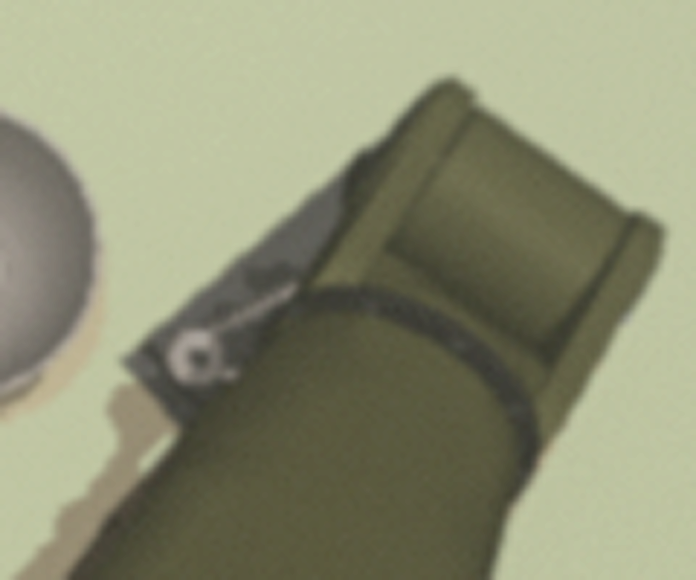

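```bash
cat > ov2.py <<'E'
from ov import *
def ov(n,poses,cs,ks,ct,kt,half=30):
    A=cv2.imread(f"pics/{n}_scene.png");B=cv2.imread(f"pics/{n}_top.png")
    fs=np.load(f"scene_{n}.npy",allow_pickle=True).item();ft=np.load(f"top_{n}.npy",allow_pickle=True).item()
    for (o,yaw,pitch,roll),c in zip(poses,((0,0,255),(255,0,0),(0,160,0))):
        R=Ro.from_euler("ZYX",[yaw,pitch,roll],degrees=True).as_matrix()
        draw(fs,A,R,np.array(o),*cs,ks,ks,c);draw(ft,B,R,np.array(o),*ct,kt,kt,c)
    cv2.imwrite(f"pics/{n}_ovs.png",A);cv2.imwrite(f"pics/{n}_ovt.png",B)
E
python3 - <<'E'
from ov2 import *
ov("a4",[([.5297,-.3345,.104],-76.2,5.5,16.6),([.5275,-.333,.106],-76.2,0,0)],(150,80),6.4444,(290,150),5.8)
E
```

```text
(no output)
```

View pics/a4_ovs.png

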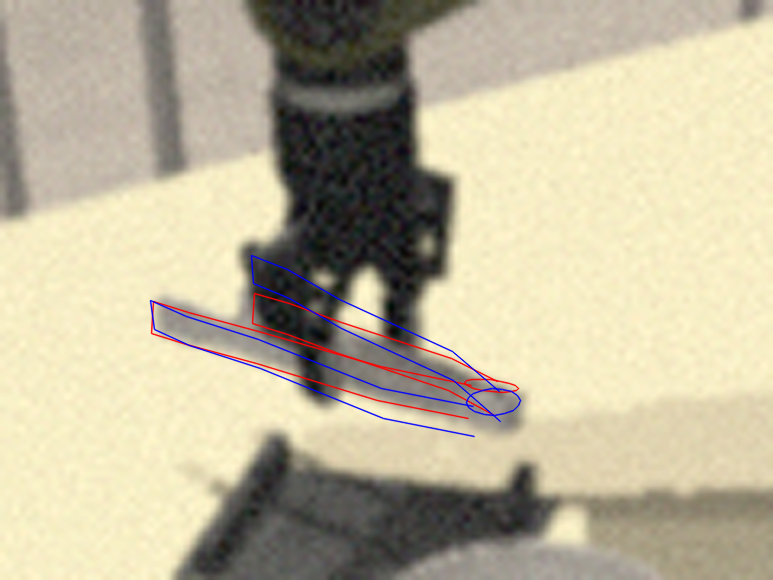

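View pics/a4_ovt.png

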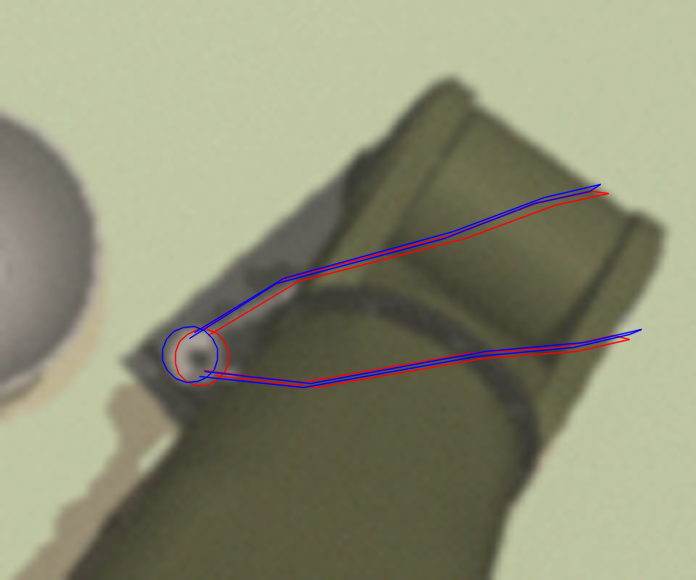

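Call:
arm_command(motion=[[0,0.2,0,7,0.38],[0,0.2,0,7,0.38],[0,0.1,0,7,0.38],[0,0,0,6.8,0.38],[0,0,-2,0,0.38],[0,0,-2,0,0.38],[0,0,-1.5,0,0.38],[0,0,-1,0,0.38]])

```text
t: 6.68
tcp_pos: [0.5272, -0.3273, 0.0287]
orientation: [[-0.666, 0.746, -0.001], [0.746, 0.666, 0.001], [0.001, -0.0, -1.0]]
ft_force: [-0.6, -0.2, -0.5]
grip_width: 0.621
```

Call:
arm_command(motion=[[0,0,-0.6,0,0.38],[0,0,-0.5,0,0.38],[0,0,0,0,0.38]])

```text
t: 7.05
tcp_pos: [0.5276, -0.3275, 0.0193]
orientation: [[-0.667, 0.745, 0.0], [0.745, 0.667, -0.0], [-0.0, 0.0, -1.0]]
ft_force: [-0.4, -0.6, -1.0]
grip_width: 0.622
```

```bash
python3 look.py a5 150 100 120 90 290 150 120 100
```

```text
7.05 [ 0.5276 -0.3275  0.0193] yaw 131.8 [-0.36 -0.61 -1.04] 0.621510048067993 j6 -1.344
scene scale 6.444444444444445
top scale 5.8
```

View pics/a5_scene.png

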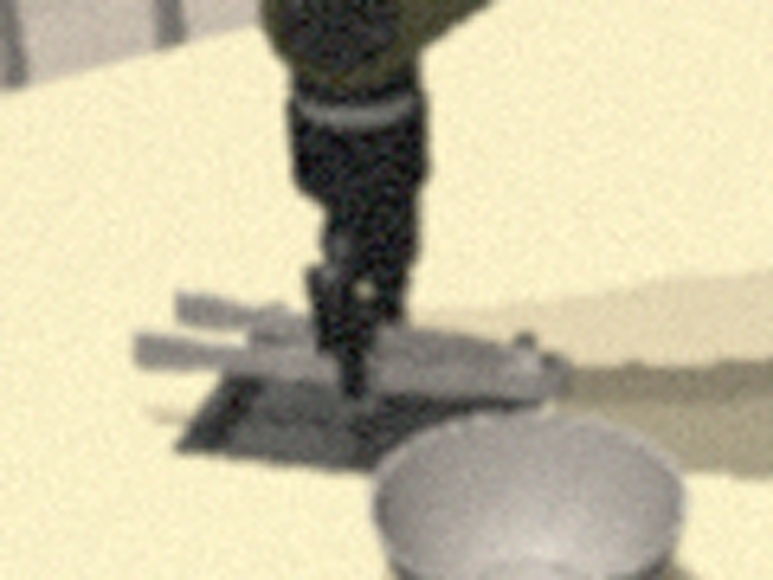

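View pics/a5_top.png

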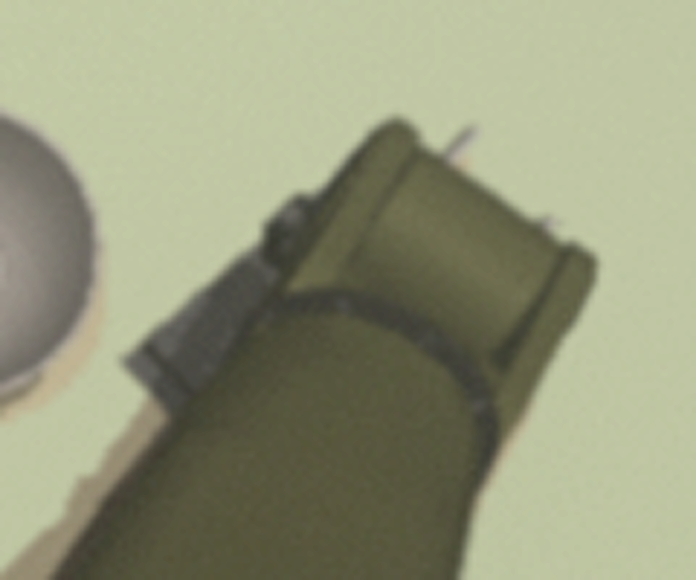

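Call:
arm_command(motion=[[0,0,-0.1,0,0.38],[0,0,0,0,0.34],[0,0,0,0,0.3],[0,0,0,0,0.25],[0,0,0,0,0.2],[0,0,0,0,0.2]])

```text
t: 7.9
tcp_pos: [0.5275, -0.3275, 0.0183]
orientation: [[-0.667, 0.745, 0.0], [0.745, 0.667, -0.0], [-0.0, 0.0, -1.0]]
ft_force: [-0.6, 1.3, -0.0]
grip_width: 0.802
```

```bash
python3 look.py a6 150 100 120 90 290 150 120 100
python3 - <<'E'
from ov2 import *
ov("a6",[([.528,-.3275,.026],-48.2,0,0)],(150,100),6.4444,(290,150),5.8)
E
```

```text
7.9 [ 0.5275 -0.3275  0.0183] yaw 131.81 [-0.58  1.29 -0.03] 0.8020808905402448 j6 -1.344
scene scale 6.444444444444445
top scale 5.8
```

View pics/a6_scene.png

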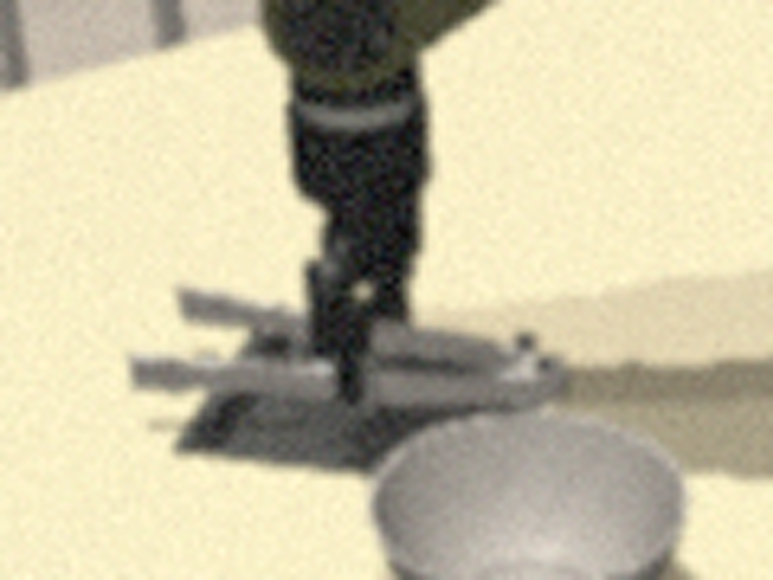

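View pics/a6_ovs.png

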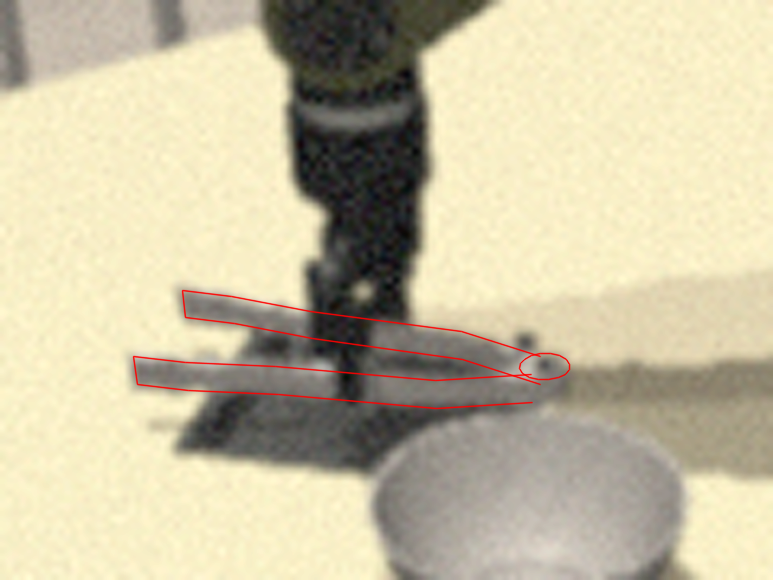

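View pics/a6_ovt.png

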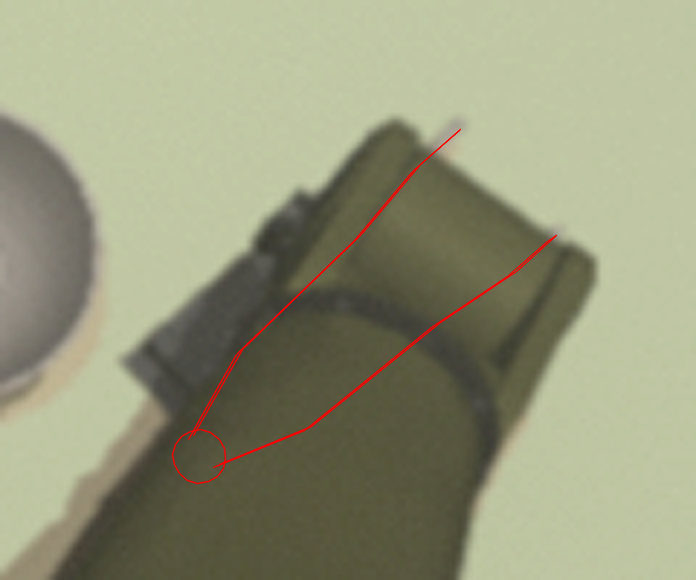

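Call:
arm_command(motion=[[0,0,-0.7,0,0.2],[0,0,0,0,0.28],[0,0,0,0,0.34],[0,0,0,0,0.37],[0,0,0,0,0.37],[0,0,0.3,0,0.37],[0,0,1,0,0.37],[0,0,2,0,0.37]])

```text
t: 9.0
tcp_pos: [0.5272, -0.3273, 0.0448]
orientation: [[-0.667, 0.745, -0.001], [0.745, 0.667, 0.001], [0.001, -0.0, -1.0]]
ft_force: [-1.4, -0.5, -0.2]
grip_width: 0.633
```

Call:
arm_command(motion=[[0,0,3,0,0.37],[0,0,4,0,0.37],[0,0,4,0,0.37],[0,0,2,0,0.37],[0,0,0,0,0.37]])

```text
t: 9.62
tcp_pos: [0.528, -0.3278, 0.177]
orientation: [[-0.667, 0.745, 0.003], [0.745, 0.667, -0.002], [-0.004, 0.001, -1.0]]
ft_force: [-0.4, 0.5, -1.4]
grip_width: 0.63
```

```bash
python3 look.py a7 150 50 120 90 290 150 120 100
python3 - <<'E'
from ov2 import *
tz=robot.read_state()["tcp_pos"];print(tz)
ov("a7",[([.528,-.3275,.026+tz[2]-.0115],-48.2,0,0)],(150,50),6.4444,(290,150),5.8)
E
```

```text
9.625 [ 0.528  -0.3278  0.177 ] yaw 131.81 [-0.38  0.55 -1.39] 0.6300129960888823 j6 -1.344
scene scale 6.444444444444445
top scale 5.8
[ 0.52722582 -0.32730228  0.17399895]
```

View pics/a7_ovs.png

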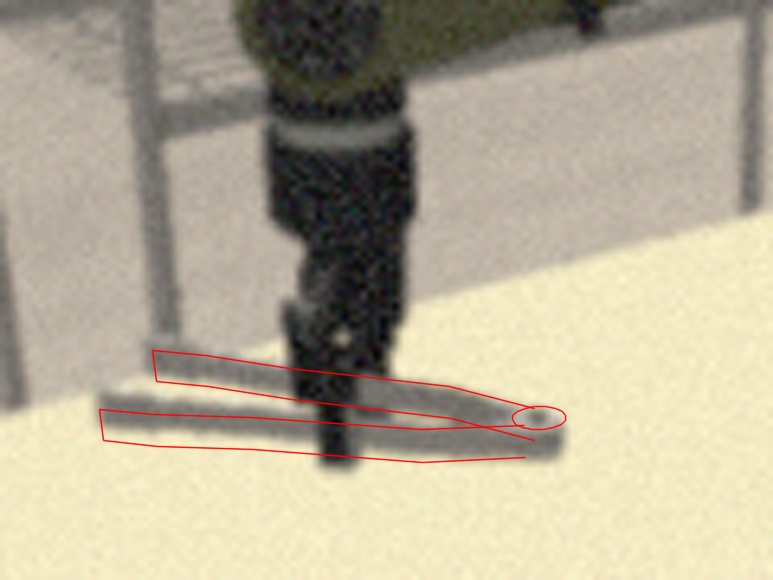

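View pics/a7_ovt.png

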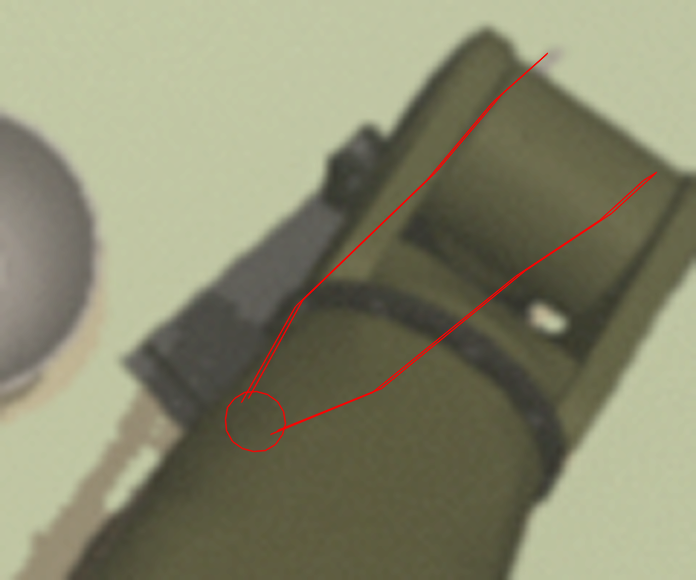

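Call:
arm_command(motion=[[-0.5,1.7,0,3,0.37],[-0.9,3.5,0,5,0.37],[-1,3.7,0,5.5,0.37],[-1,3.7,0,5.5,0.37],[-1,3.7,0,5.5,0.37],[-1,3.7,0,5.5,0.37],[-1,3.7,0,5.5,0.37],[-1,3.7,0,5.5,0.37]])

```text
t: 10.72
tcp_pos: [0.4525, -0.0523, 0.1734]
orientation: [[-0.993, 0.122, -0.002], [0.122, 0.993, 0.0], [0.002, 0.0, -1.0]]
ft_force: [1.0, 0.4, -1.8]
grip_width: 0.632
```

Call:
arm_command(motion=[[-1,3.7,0,5.5,0.37],[-1,3.7,0,5.5,0.37],[-1,3.7,0,5.5,0.37],[-1,3.7,0,5.5,0.37],[-1,3.7,0,5.5,0.37],[-1,3.7,-1,5.5,0.37],[-0.6,2.6,-1,5.2,0.37],[-0.4,1.1,0,2.5,0.37]])

```text
t: 11.72
tcp_pos: [0.3824, 0.2062, 0.153]
orientation: [[-0.832, -0.555, -0.003], [-0.555, 0.832, -0.001], [0.003, 0.001, -1.0]]
ft_force: [1.2, -1.5, -1.2]
grip_width: 0.634
```

```bash
python3 look.py b1 270 150 140 104 110 150 160 119
```

```text
11.725 [0.3824 0.2062 0.153 ] yaw -146.32 [ 1.16 -1.51 -1.16] 0.6341556807685622 j6 -1.749
scene scale 5.571428571428571
top scale 4.873949579831932
```

View pics/b1_scene.png

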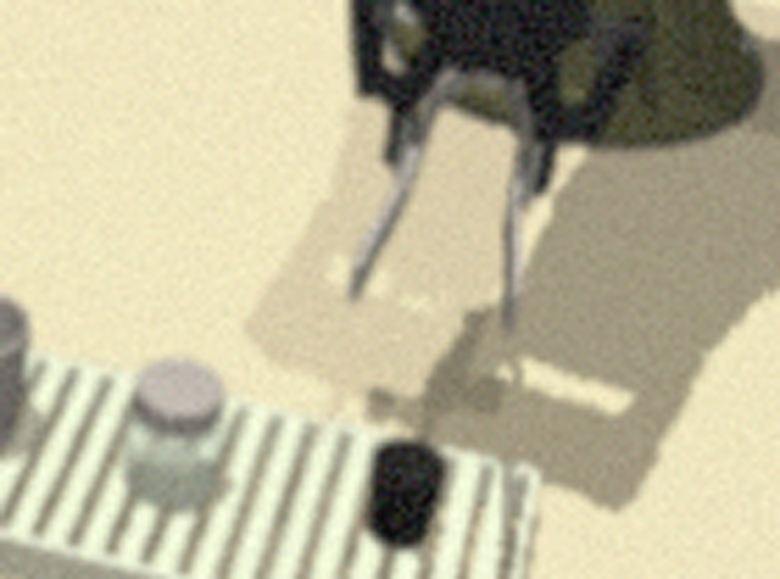

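View pics/b1_top.png

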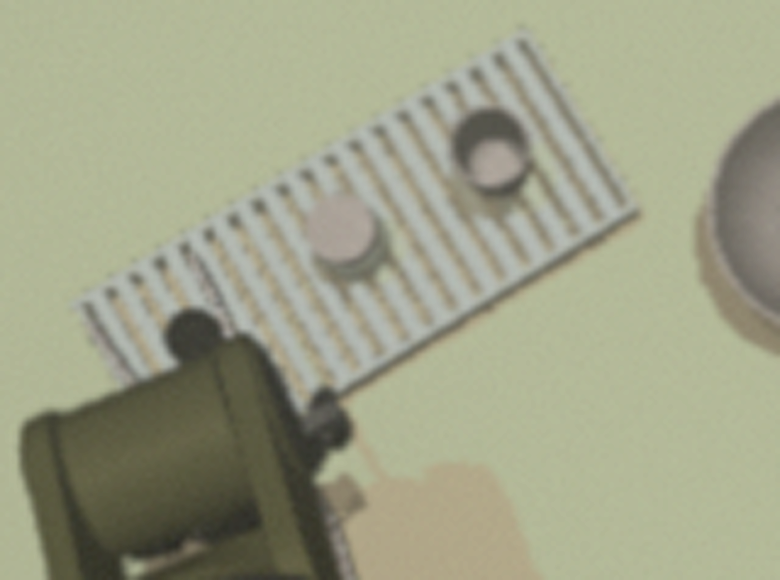

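Run:
```python
from ov2 import *
p=[([.3824,.2062,.153+.0145],33.7,0,0)]
ov("b1",p,(270,150),5.5714,(110,150),4.874)
```

```text
(no output)
```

View pics/b1_ovs.png

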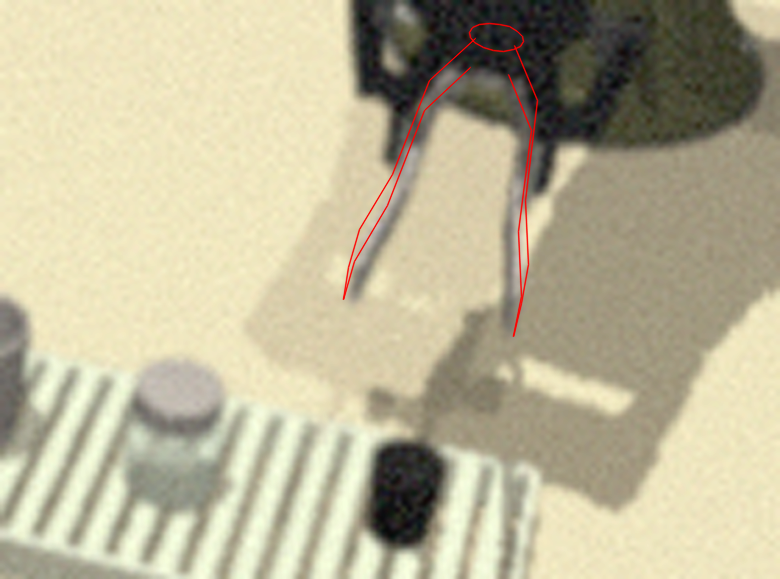

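View pics/b1_ovt.png

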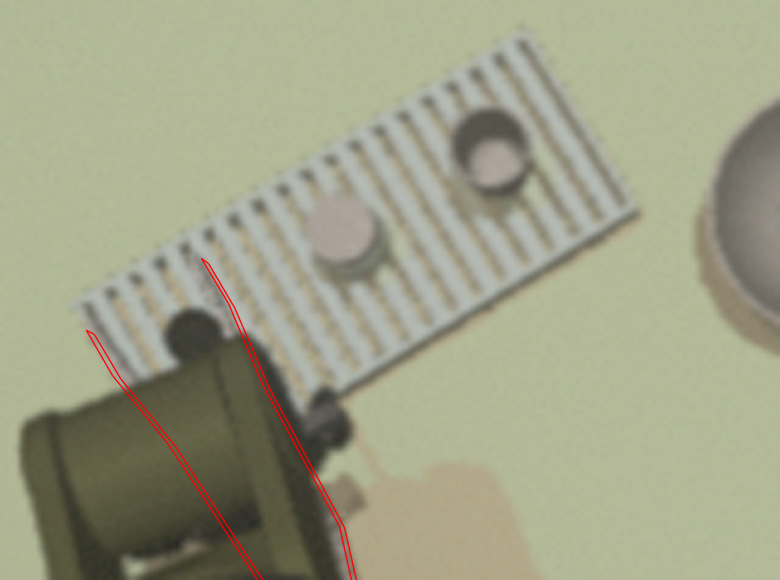

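Call:
arm_command(motion=[[0,0.1,-1.5,-0.5,0.37],[0,0,-2.5,0,0.37],[0,0,-2.5,0,0.37],[0,0,-1,0,0.37],[0,0,0,0,0.37]])

```text
t: 12.45
tcp_pos: [0.3835, 0.206, 0.0789]
orientation: [[-0.839, -0.544, -0.001], [-0.544, 0.839, -0.0], [0.001, 0.0, -1.0]]
ft_force: [0.1, -0.5, -0.3]
grip_width: 0.635
```

```bash
python3 look.py b2 290 180 110 82 110 150 120 90
```

```text
12.45 [0.3835 0.206  0.0789] yaw -147.06 [ 0.1  -0.47 -0.32] 0.6351945258478539 j6 -1.737
scene scale 7.073170731707317
top scale 6.444444444444445
```

View pics/b2_scene.png

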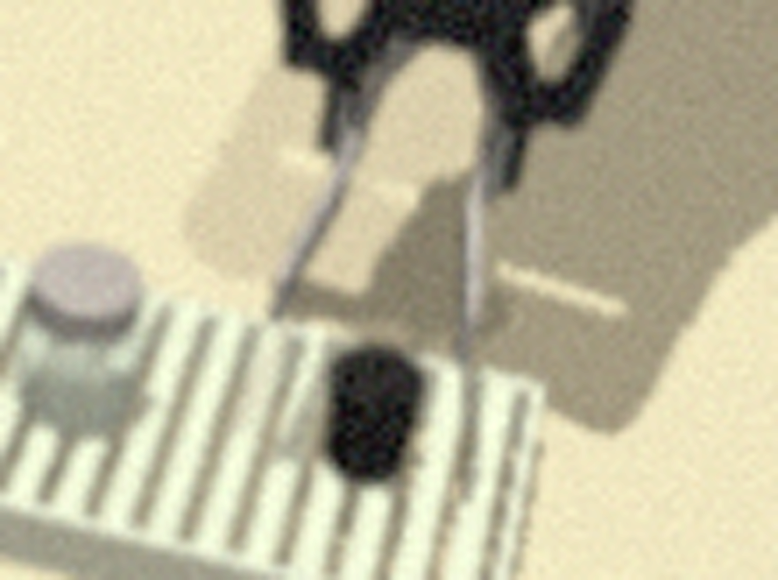

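View pics/b2_top.png

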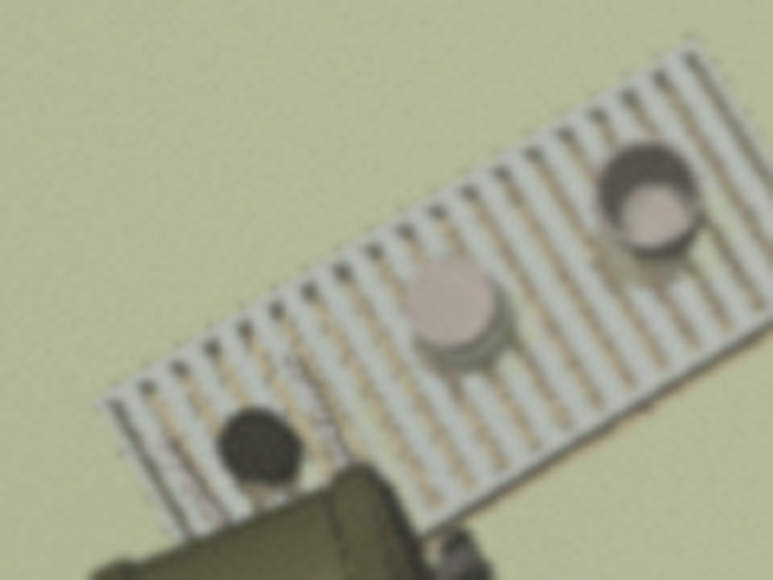

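Run:
```python
from h import *
t=np.load("top_b2.npy",allow_pickle=True).item();s=np.load("scene_b2.npy",allow_pickle=True).item()
k=6.4444;c=lambda x,y:(110+(x+.5)/k-.5,150+(y+.5)/k-.5)
k2=7.0732;e=lambda x,y:(290+(x+.5)/k2-.5,180+(y+.5)/k2-.5)
z=.1125
R=atz(t,*c(293,356),z);L=atz(t,*c(163,432),z);S=atz(t,*c(260,447),.074)
print(R,L,S,np.linalg.norm(R-L))
d=np.array([.8395,.544,0]);n=np.array([-.544,.8395,0]);m=(R+L)/2-S
print("tip end ahead of stopper",m@d,"lateral",m@n)
print("scene", tri(t,c(293,356),s,e(280,300)),tri(t,c(163,432),s,e(465,342)))
print("stopper scene base",atz(s,*e(366,460),.03), tri(t,c(260,447),s,e(376,370)))
```

```text
[0.51224091 0.24789245 0.1125    ] [0.47640114 0.3050385  0.1125    ] [0.4750881  0.26927779 0.074     ] 0.0674548759008571
tip end ahead of stopper 0.020056140515711522 lateral -0.004428650870379014
scene (array([0.51147603, 0.2490258 , 0.1118978 ]), np.float64(0.002627427427484603)) (array([0.47564086, 0.3057745 , 0.11311007]), np.float64(0.0022385231479002832))
stopper scene base [0.47413833 0.27448547 0.03      ] (array([0.47458778, 0.27016125, 0.0732823 ]), np.float64(0.0018444606047390106))
```

Call:
arm_command(motion=[[-0.3,0.1,0,0,0.37],[-0.2,0.1,-1,0,0.37],[0,0,-1.5,0,0.37],[0,0,-1.2,0,0.37],[0,0,-0.7,0,0.37],[0,0,0,0,0.37]])

```text
t: 13.3
tcp_pos: [0.3783, 0.2084, 0.0347]
orientation: [[-0.839, -0.545, -0.001], [-0.545, 0.839, -0.0], [0.001, 0.0, -1.0]]
ft_force: [-0.1, -0.3, -0.2]
grip_width: 0.629
```

```bash
python3 look.py b3 290 180 110 82 110 150 120 90
```

```text
13.3 [0.3783 0.2084 0.0347] yaw -147.0 [-0.09 -0.35 -0.16] 0.6287555279837449 j6 -1.728
scene scale 7.073170731707317
top scale 6.444444444444445
```

View pics/b3_scene.png

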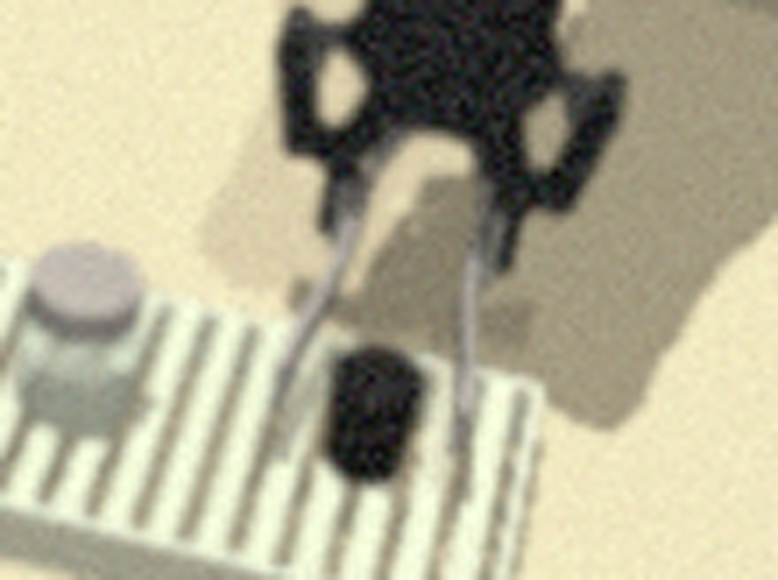

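View pics/b3_top.png

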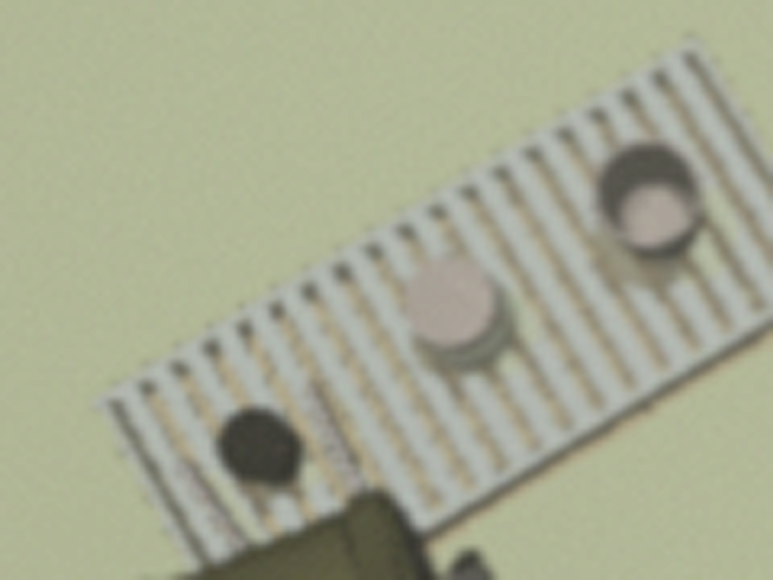

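Call:
arm_command(motion=[[0,0,0,0,0.42],[0,0,0,0,0.46],[0,0,0,0,0.5],[0,0,0,0,0.55],[0,0,0,0,0.7],[0,0,0,0,1],[0,0,0,0,1],[0,0,0,0,1]])

```text
t: 14.4
tcp_pos: [0.3785, 0.2085, 0.0353]
orientation: [[-0.839, -0.545, 0.0], [-0.545, 0.839, 0.0], [-0.0, -0.0, -1.0]]
ft_force: [-0.0, -0.0, -0.9]
grip_width: 0.473
```

```bash
python3 look.py b4 290 180 110 82 110 150 120 90
```

```text
14.4 [0.3785 0.2085 0.0353] yaw -146.99 [-0.03 -0.03 -0.89] 0.4732635695610176 j6 -1.728
scene scale 7.073170731707317
top scale 6.444444444444445
```

View pics/b4_scene.png

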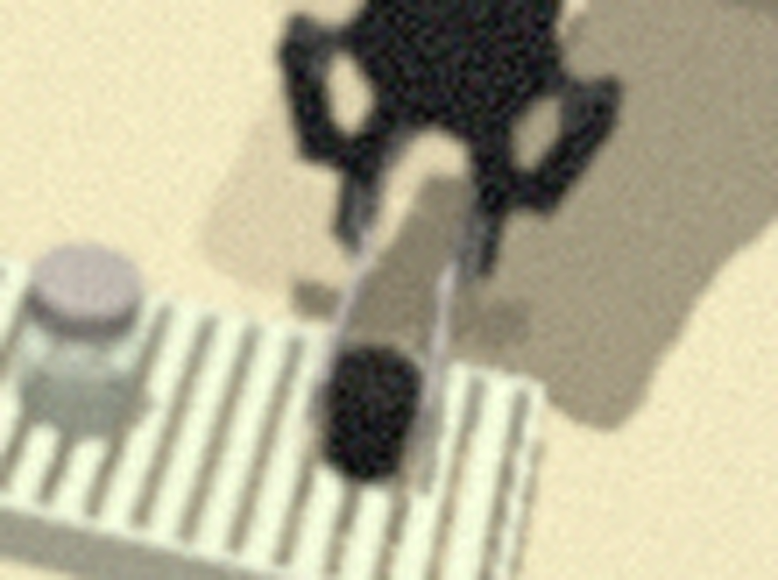

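Both tips are pinching the stopper at an opening of 40 mm. Lifting now.

Call:
arm_command(motion=[[0,0,0.3,0,1],[0,0,0.7,0,1],[0,0,1.5,0,1],[0,0,2,0,1],[0,0,2.5,0,1],[0,0,2.5,0,1],[0,0,2,0,1],[0,0,0,0,1]])

```text
t: 15.5
tcp_pos: [0.3791, 0.2088, 0.1521]
orientation: [[-0.839, -0.545, 0.003], [-0.545, 0.839, 0.001], [-0.003, -0.001, -1.0]]
ft_force: [-0.3, 0.6, -2.1]
grip_width: 0.474
```

```bash
python3 look.py b5 290 120 150 112 110 150 120 90
```

```text
15.5 [0.3791 0.2088 0.1521] yaw -146.99 [-0.29  0.64 -2.06] 0.4741673225859578 j6 -1.728
scene scale 5.178571428571429
top scale 6.444444444444445
```

View pics/b5_scene.png

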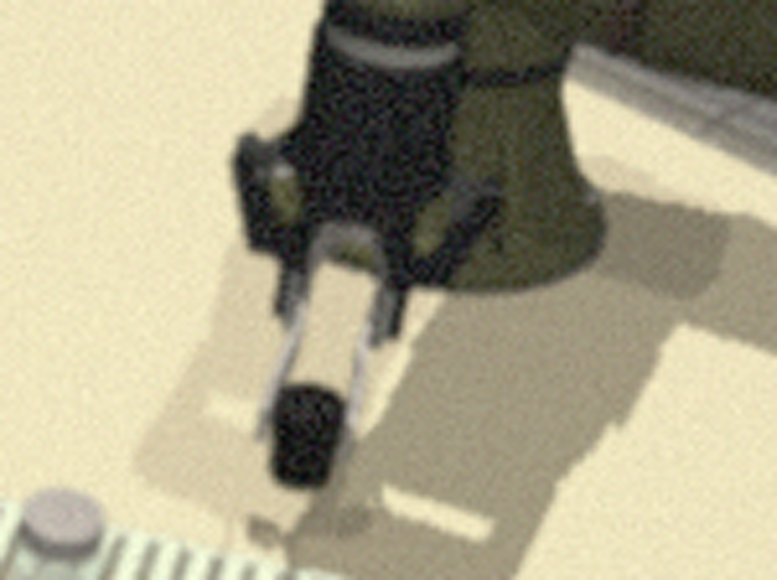

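Call:
arm_command(motion=[[0.3,-1.5,0,-1.5,1],[0.6,-2.5,0,-2.5,1],[0.6,-3,0,-3,1],[0.7,-3,0,-3,1],[0.7,-3,0,-3,1],[0.7,-3,0,-3,1],[0.7,-3,0,-3,1],[0.7,-3,0,-3,1]])

```text
t: 16.6
tcp_pos: [0.4281, -0.0132, 0.1496]
orientation: [[-0.982, -0.188, -0.001], [-0.188, 0.982, 0.0], [0.001, 0.0, -1.0]]
ft_force: [0.4, 0.6, -1.0]
grip_width: 0.474
```

Call:
arm_command(motion=[[0.6,-3,0,-3,1],[0.6,-3,0,-3,1],[0.5,-2.5,0,-3,1],[0.3,-1.5,0,-2,1],[0,-0.8,-0.7,0,1],[0,0,-1,0,1],[0,0,-0.3,0,1],[0,0,0,0,1]])

```text
t: 17.6
tcp_pos: [0.4484, -0.1189, 0.13]
orientation: [[-1.0, -0.001, -0.001], [-0.001, 1.0, 0.0], [0.001, 0.0, -1.0]]
ft_force: [0.3, 0.8, -1.2]
grip_width: 0.472
```

```bash
python3 look.py c1 190 90 140 104 220 140 120 90
```

```text
17.6 [ 0.4484 -0.1189  0.13  ] yaw -179.94 [ 0.26  0.77 -1.18] 0.4724441221103063 j6 -1.91
scene scale 5.571428571428571
top scale 6.444444444444445
```

View pics/c1_scene.png

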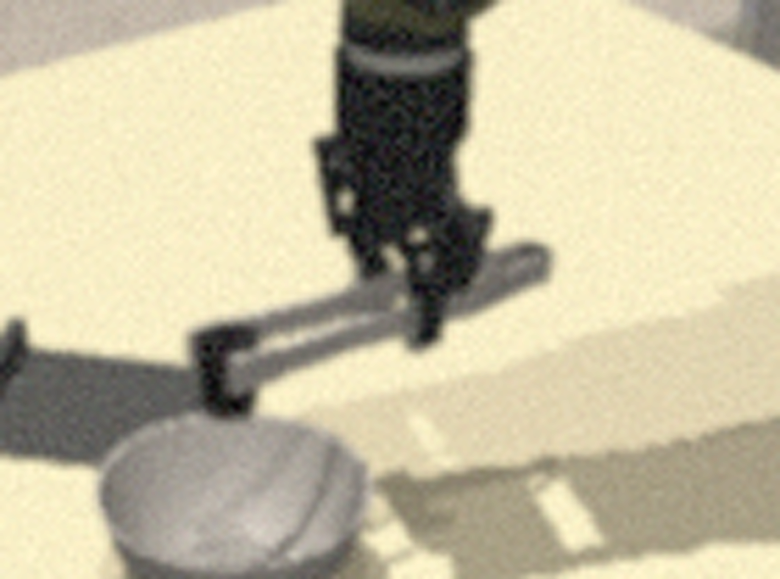

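View pics/c1_top.png

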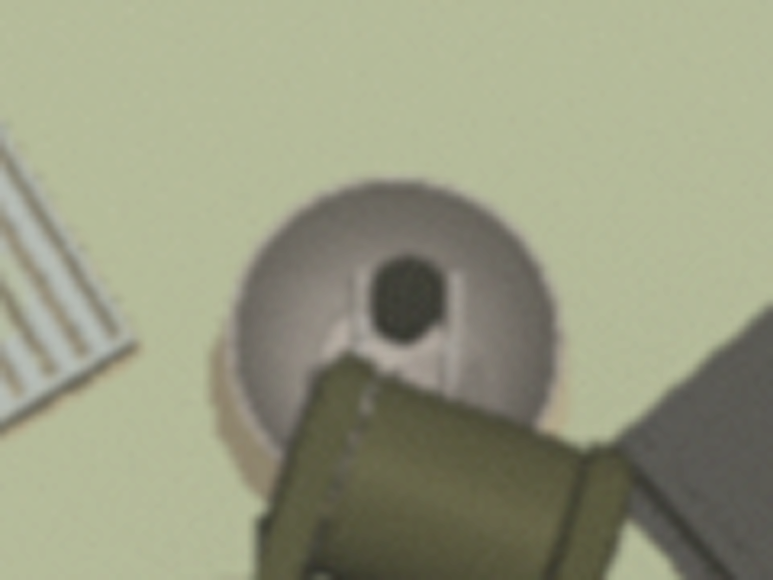

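Call:
arm_command(motion=[[0,0,0,0,1],[0,0,0,0,1],[0,0,0,0,1],[0,0,0,0,1]])

```text
t: 18.2
tcp_pos: [0.4485, -0.1195, 0.1303]
orientation: [[-1.0, -0.0, 0.0], [-0.0, 1.0, -0.0], [-0.0, -0.0, -1.0]]
ft_force: [-0.6, 0.1, -1.2]
grip_width: 0.465
```

Run:
```python
from h import *
t=np.load("top_c1.npy",allow_pickle=True).item();s=np.load("scene_c1.npy",allow_pickle=True).item()
c=lambda x,y:(220+(x+.5)/6.4444-.5,140+(y+.5)/6.4444-.5)
e=lambda x,y:(190+(x+.5)/5.5714-.5,90+(y+.5)/5.5714-.5)
P=tri(t,c(407,298),s,e(226,338));print("stopper top",P)
B=atz(t,*c(397,340),.07);print("bowl",B,"off",np.linalg.norm(P[0][:2]-B[:2]))
```

```text
stopper top (array([ 0.56512442, -0.11854803,  0.1678008 ]), np.float64(0.0001408752170020617))
bowl [ 0.56435365 -0.12072137  0.07      ] off 0.0023059720048974127
```

Call:
arm_command(motion=[[0,0,0,0,1],[0,0,0,0,1],[0,0,0,0,1],[0,0,0,0,1],[0,0,0,0,1],[0,0,0,0,1]])

```text
t: 18.95
tcp_pos: [0.4485, -0.1195, 0.1303]
orientation: [[-1.0, -0.0, 0.0], [-0.0, 1.0, -0.0], [-0.0, -0.0, -1.0]]
ft_force: [-0.6, 0.4, -1.8]
grip_width: 0.474
```

```bash
python3 look.py c2 190 90 140 104 220 140 120 90
python3 - <<'E'
from h import *
a=np.load("scene_c1.npy",allow_pickle=True).item()["img"].astype(float);b=np.load("scene_c2.npy",allow_pickle=True).item()["img"].astype(float)
d=cv2.GaussianBlur(np.abs(a-b).mean(2),(0,0),2);print(d.max(),d[140:170,220:245].max())
E
```

```text
18.95 [ 0.4485 -0.1195  0.1303] yaw -179.99 [-0.64  0.43 -1.84] 0.474131344088688 j6 -1.91
scene scale 5.571428571428571
top scale 6.444444444444445
8.378195766928304 8.378195766928304
```

View pics/c2_scene.png

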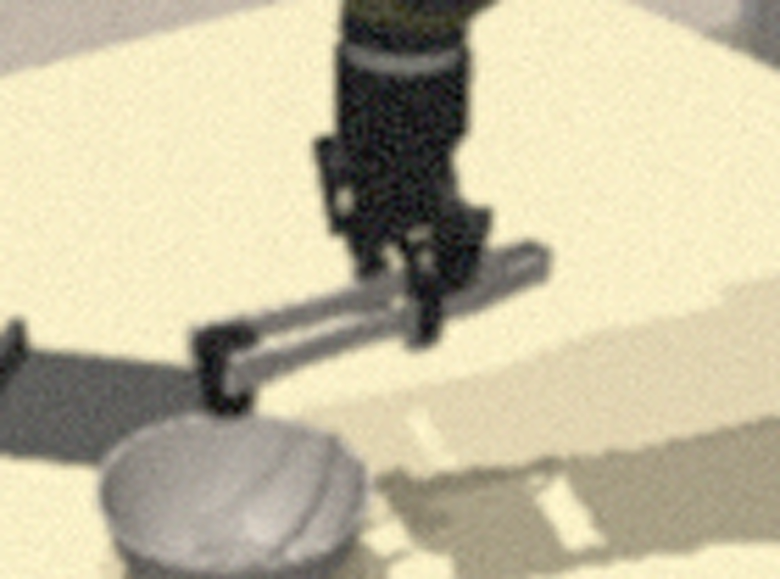

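The view is stable. The stopper, at scene crop (222,370), is held in the tips and is clear above the bowl, and the grip opening reads 0.474 again. Handing in.

```bash
python3 -c "
from plant import robot;print(robot.close_job())"
```

```text
the job is handed in; nothing more can be done
None
```

I picked up the tongs, pinched the black stopper off the rack with their tips, and handed in while holding it over the bowl. The gripper did not touch the stopper in any picture I took. No verdict was reported.

**What disagreed with the description:** the tongs did not lie flat or in line with the rest. They were about 28° off it in yaw and rolled about 16°, with the right tip on the table. I lifted them, laid them back square on the ribs, and gripped them again flat.

**Last checks:**
- **Position:** measured from two views, the stopper's top was 168 mm up, which puts its centre at about 146 mm (98 mm needed). It was about 2 mm from the bowl axis.
- **Grip:** the opening was 0.474, about 40 mm. One reading dipped to 0.465 and then came back. The wrist carried 1.2 to 1.8 N, about the weight of the tongs and stopper.
- **Steadiness:** the arm held its pose. The last two scene pictures, 1.3 s apart, look alike by eye. Their pixel difference was largest near the stopper, and I did not trace the cause.
- **Other things:** the bowl's centre measured within about 1 mm of its start. The jar and tumbler looked in place in the pictures up to the pinch, and I did not re-measure them after the lift.

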